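Make up the service kits for two milking units

TASK

Make up the parts for two milking units: in the oblong steel tray put the tall teat-cup shell, the grey gasket and the brass check valve; in the square white tub put the short shell and the clear claw bowl. Stand the shells and the bowl upright on their mouths as they stand now and never let them tip over, lay the gasket and the valve flat on the tray's floor with nothing on top of anything else, and set the clear bowl down gently. Leave the grease jar and the wrench where they are.

Things in the scene. Friction and masses are not known exactly. Their poses are not given: they have to be found in the camera images.
- tall_shell: Taller of two stainless teat-cup shells, a stepped tube standing upright on its mouth, 145 mm high. Foot rim diameter 46 mm, body diameter 41 mm, and the top 40 mm is a straight neck of diameter 32 mm with a dark bore: grip the neck. A short pulse nipple (diameter 8 mm, reaching 37 mm from the shell's axis) sticks out along the shell's own +x with its centre 58 mm below the top. About 0.2 kg. Origin: centre of the underside; z up along the shell.
- short_shell: Shorter of two stainless teat-cup shells, 105 mm high, otherwise the same as the tall one: foot 46 mm, body 41 mm, top 40 mm a straight neck of diameter 32 mm, pulse nipple along its own +x, 58 mm below the top, reaching 37 mm from the axis. About 0.15 kg. Origin: centre of the underside; z up along the shell.
- bowl: Clear plastic claw bowl standing mouth down: rim flange diameter 84 mm, domed wall up to 58 mm high, and on top of the dome, on the axis, an upright steel outlet pipe of diameter 20 mm whose end is 92 mm above the rim (a collar of diameter 28 mm covers the pipe up to 63 mm). Grip the pipe. About 0.14 kg. Origin: centre of the mouth's underside; z up along the pipe.
- gasket: Grey rubber gasket, a flat ring lying on the bench: outer diameter 64 mm, hole 44 mm (so the ring is 10 mm wide), 8 mm thick; stiff enough to be pinched across one side of the ring and lifted level. 30 g. Origin: centre of the underside; z along its axis, upward.
- valve: Brass in-line check valve lying on its side: 60 mm long along its own x, hexagonal ends 32 mm across the flats (37 mm across the corners) and 16 mm long, and between them a round barrel of diameter 30 mm, 28 mm long. It rests on flats of the hexagons. About 0.16 kg. Origin: on its axis at mid-length, 16 mm above what it lies on.
- oblong_tray: Oblong shallow stainless tray, fixed to the bench, outside 256 mm (its own x) by 136 mm (its own y), walls 24 mm high and 3 mm thick, floor 3 mm thick: inside 250 by 130 mm. Empty at the start. Origin: centre of the underside, on the bench.
- square_tub: Square white plastic tub, fixed to the bench, outside 160 by 160 mm, walls 38 mm high and 4 mm thick, floor 4 mm thick: inside 152 by 152 mm. Empty at the start. Origin: centre of the underside, on the bench.
- jar: Bystander: low round grease jar, white with a black lid, diameter 55 mm, 44 mm high, standing among the parts. To be left where it is. Origin: centre of the underside.
- wrench: Bystander: steel open-ended wrench, 182 mm long, 32 mm wide and 8 mm thick, lying flat behind the parts as the robot sees them. To be left where it is. Origin: mid-length, on the bench; its own x runs along the handle.
Not all that is in view belongs to the job. Leave any black or brown look-alike of the square_tub alone.

How it is judged:
By the outcome, as a careful person would: the job done as asked, in the order asked, and still so for the second after the job is handed in, with the robot touching nothing.
It also fails if it takes over 131 s, if anything falls off the work surface, if the arm or the gripper's body presses on something with over 40 N, if the wrist force passes 120 N, or if a joint passes its speed limit or range.

ROBOT

A 6-joint arm with a two-finger parallel gripper is mounted at the origin on the work surface. World frame = base frame: x ahead of the robot, y to its left, z up, the work surface at z = 0. Lengths are in m, angles in rad, forces in N, time in s.
With the tool pointing down it reaches from about 0.25 to 0.725 m from the base axis. Payload 4 kg.
Tool frame: the origin (TCP) lies midway between the tips of the shut fingers; the grasp point (between the pads) lies 19 mm behind it; z points along the fingers, y is the direction in which the jaws open and shut (so a half turn about z gives the same grasp; the last joint's range is limited). The gripper opens to 85 mm and grips with 20 to 120 N. Pads are 22 mm wide; open, the fingers measure 114 mm over their backs; the gripper's body (76 mm by 85 mm) begins 54 mm behind the grasp point. The pads swing forward as they close: fully open they stand 13 mm farther back than shut.
Start: joints at [-1.167, 0.241, 0.005, 1.335, 0, 1.571], TCP at [0.196, -0.46, 0.231] pointing down, gripper open.
Joint ranges: [-2.72, 2.72], [-1.05, 1.87], [-1.09, 1.28], [-1.99, 2.15], [-1.42, 1.44], [-3.14, 3.14]. Speed limits (rad/s): [2.79, 2.79, 3.14, 3.14, 3.14, 3.14].

INTERFACE

Orientations are given as a unit quaternion [x, y, z, w].
In Python, from workcell import monitor, cams, order gives the robot as it stands.
- The arm moves only by the tool send_rows, never from a script. Its argument "moves" is a list of rows, each a list of 4 numbers: the shift along the tool's x, y, z as a fraction of full scale, then the turn about the tool's z as a fraction of full scale. A call has 1 to 20 rows; each row shifts and turns the commanded pose from where the row before left it, along the tool's axes as they then stand; what a row does not reach is not made up. Full scale, the value 1, is 100 cm for a shift and 0.1 rad for a turn. A row lasts 1/10 s, in which the tool goes at most 50 mm and 8.59 degrees, less where a joint would pass 70% of its speed; a pose out of reach is approached as far as the arm can. A call with a number of a shift or a turn outside -1 to 1 is refused whole. A call with a gripper value outside its range is refused whole. "claw" is the gripper's target within -1 to 1 (fully open at 1, half-way at 0, shut at -1), set as the call begins (left out, the last holds). The fingers move at their own pace and stop on an object; the grip force is fixed at half the most. Time passes only in rows, so rows that do not move let the fingers close. It gives the time, the measured TCP pose, the force and the opening at its end, in the units of the state.
- monitor.get_obs(): the state, without advancing time (a new reading comes with each control period).
- cams.camera(name): name is "side" or "top" or "wrist"; returns (picture, depth): 400x640x3 uint8, blue, green, red; 400x640 float32, m along the optical axis (not along the pixel's ray), 0 where there is no reading.
- cams.camera_info(name): a dict with "intrinsics" (3x3 intrinsics, pixels), "T" (4x4, takes a point from camera to world coordinates); the wrist camera has in their place "mount" (4x4, takes a point from camera to tool coordinates, whose origin is the TCP and whose axes are the flange's). Camera axes: x right, y up, looking along -z (the intrinsics and any distortion apply to the point x, -y, -z); pixel columns grow to the right and rows downward; lengths in m; the calibration is good to about 2 mm. The wrist camera is an equidistant fisheye: a pixel r from the principal point sees the ray r / f radians off the axis. A picture is of the moment at which its call begins: read the wrist's pose just before it. camera_info takes no time and is no camera call.
- order.job_done(): hands the job in, once; it reports no verdict.
The state is a dict: "clock": time; "joint_pos": joint angles; "joint_vel": joint speeds; "tau": joint torques, N m; "eef_pos": TCP position; "tool_rot": TCP orientation; "ft_force": force on the tool from outside, world axes, zero at the start; "ft_torque": the same for the moment, N m; "grip_width": finger opening in m.
Only numpy, scipy, OpenCV 4.12 (cv2) and the standard library are available. Lean on these libraries where they do the work, as an engineer would, in place of code of your own. Each camera call takes 0.05 s, during which the arm holds its last target.

## Working session

There is one attempt and no reset: what is moved stays moved. The work goes in short steps, Python scripts to look and compute and a tool call to move; the robot and the scene stay as the last step left them, time stands still between calls to the robot, and variables do not carry over. Pictures are saved under pics/ and viewed, and the job is handed in when it is done.

Besides the shell and the picture viewer there is one more tool, called after ">>>" by a JSON object that holds its "method" and its "body", one argument or row to a line. send_rows: Moves the arm, as the interface text tells. Its arguments: {"type":"object","properties":{"moves":{"type":"array","items":{"type":"array","items":{"type":"number","minimum":-1,"maximum":1}}},"claw":{"type":"number"}},"required":["moves"]}

```bash
mkdir -p pics; ls
python3 - <<'E'
from workcell import monitor,cams
import cv2,numpy as np
o=monitor.get_obs();print({k:np.round(v,3) for k,v in o.items()})
for n in ["side","top"]:
    p,d=cams.camera(n);cv2.imwrite(f"pics/{n}0.png",p);np.save(f"{n}0.npy",d)
    print(n,{k:np.round(v,4).tolist() if not isinstance(v,str) else v for k,v in cams.camera_info(n).items()})
print(cams.camera_info("wrist"))
E
```

```text
pics
{'clock': np.float64(0.0), 'joint_pos': array([-1.167,  0.241,  0.004,  1.335, -0.   ,  1.571]), 'joint_vel': array([-0.001,  0.001,  0.002, -0.001,  0.001,  0.002]), 'tau': array([-0.0000e+00, -3.7232e+01,  2.5241e+01,  1.7000e-02, -0.0000e+00,
       -0.0000e+00]), 'eef_pos': array([ 0.196, -0.459,  0.23 ]), 'tool_rot': array([ 0.98 ,  0.201, -0.   , -0.001]), 'ft_force': array([0.951, 0.19 , 0.243]), 'ft_torque': array([ 0.006, -0.01 , -0.028]), 'grip_width': np.float64(0.085)}
side {'intrinsics': [[455.18, 0.0, 322.0192], [0.0, 455.18, 192.7506], [0.0, 0.0, 1.0]], 'T': [[-0.9553, 0.2133, -0.2046, 0.2481], [-0.2955, -0.7068, 0.6428, 0.904], [-0.0075, 0.6745, 0.7382, 0.9631], [0.0, 0.0, 0.0, 1.0]]}
top {'intrinsics': [[403.1202, 0.0, 315.8939], [0.0, 403.1202, 204.0432], [0.0, 0.0, 1.0]], 'T': [[0.0175, 0.982, -0.1879, 0.2958], [-0.9996, 0.0214, 0.0188, 0.1151], [0.0225, 0.1875, 0.982, 1.0574], [0.0, 0.0, 0.0, 1.0]]}
{'intrinsics': array([[309.70691629,   0.        , 319.38503344],
       [  0.        , 309.70691629, 200.15482575],
       [  0.        ,   0.        ,   1.        ]]), 'mount': array([[ 4.61764768e-04,  9.52901098e-01,  3.03280867e-01,
         7.76132223e-02],
       [ 9.99999629e-01, -2.19477654e-04, -8.32970777e-04,
        -5.22928086e-05],
       [-7.27175394e-04,  3.03281139e-01, -9.52900846e-01,
        -1.43115881e-01],
       [ 0.00000000e+00,  0.00000000e+00,  0.00000000e+00,
         1.00000000e+00]])}
```

View pics/top0.png

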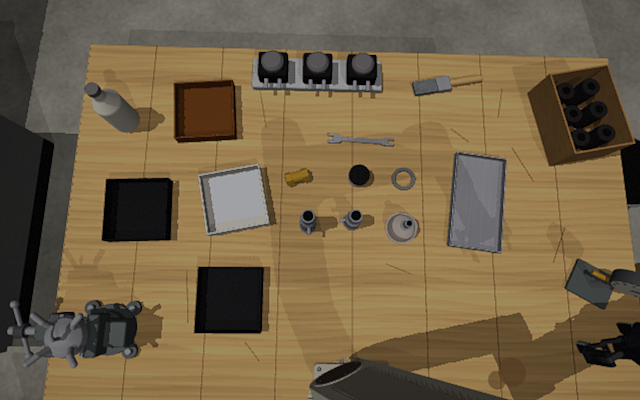

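View pics/side0.png

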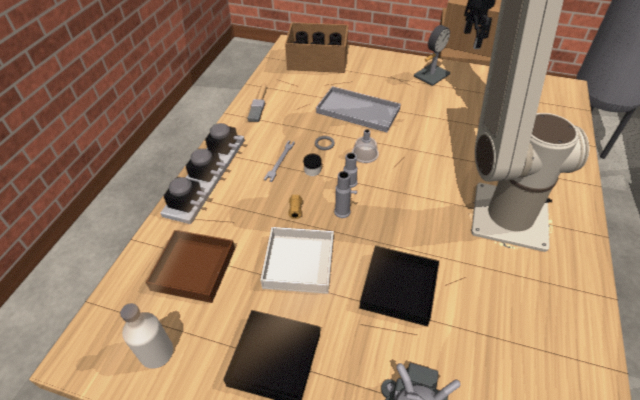

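The top view shows the white tub at (235,199), with black and brown look-alikes at (138,209), (229,299) and (205,110). The tray is at (477,202), the valve at (298,177), the jar at (359,175), and the gasket at (403,179). The shells are at (308,220) and (353,218), the bowl at (402,228). The side view suggests the shell nearer the tub is the tall one. I'll enlarge to confirm.

Run:
```python
import cv2
p=cv2.imread("pics/top0.png");cv2.imwrite("pics/top0c.png",cv2.resize(p[150:250,270:430],None,fx=5,fy=5,interpolation=cv2.INTER_CUBIC))
p=cv2.imread("pics/side0.png");cv2.imwrite("pics/side0c.png",cv2.resize(p[115:235,260:420],None,fx=5,fy=5,interpolation=cv2.INTER_CUBIC))
p=cv2.imread("pics/top0.png");cv2.imwrite("pics/top0d.png",cv2.resize(p[145:260,190:350],None,fx=5,fy=5,interpolation=cv2.INTER_CUBIC))
p=cv2.imread("pics/top0.png");cv2.imwrite("pics/top0e.png",cv2.resize(p[140:260,420:520],None,fx=5,fy=5,interpolation=cv2.INTER_CUBIC))
```

```text
(no output)
```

View pics/top0c.png

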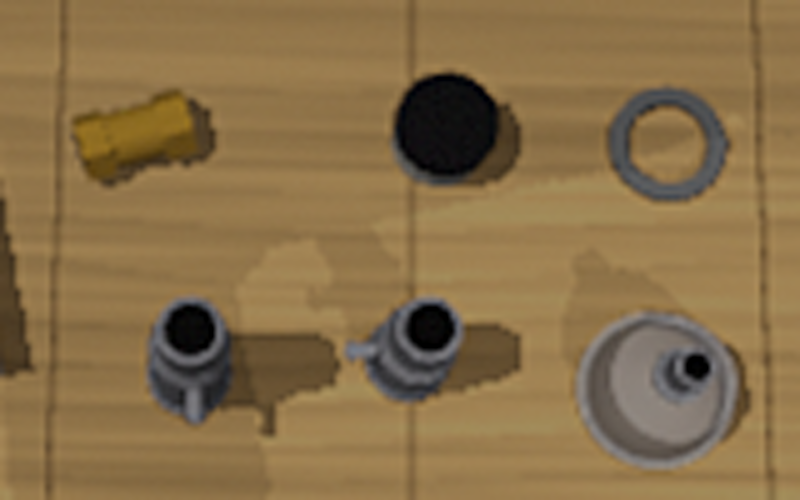

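View pics/side0c.png

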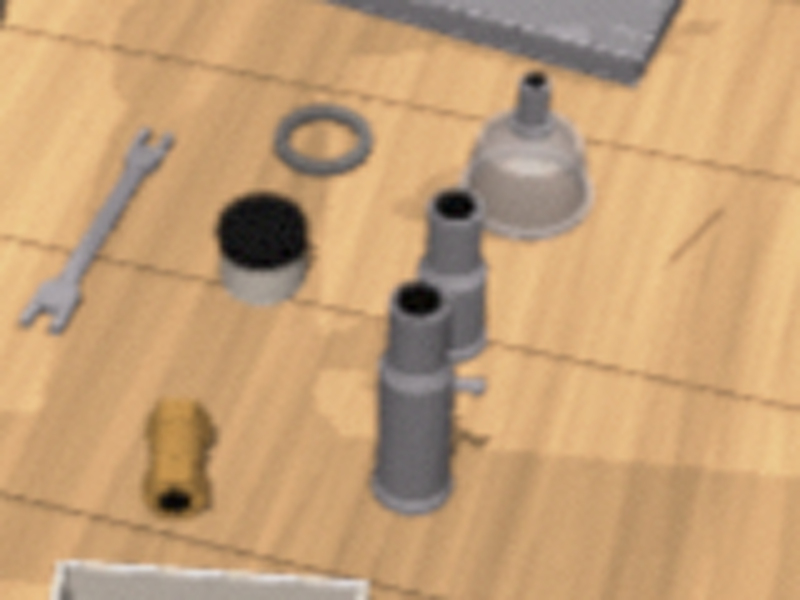

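View pics/top0d.png

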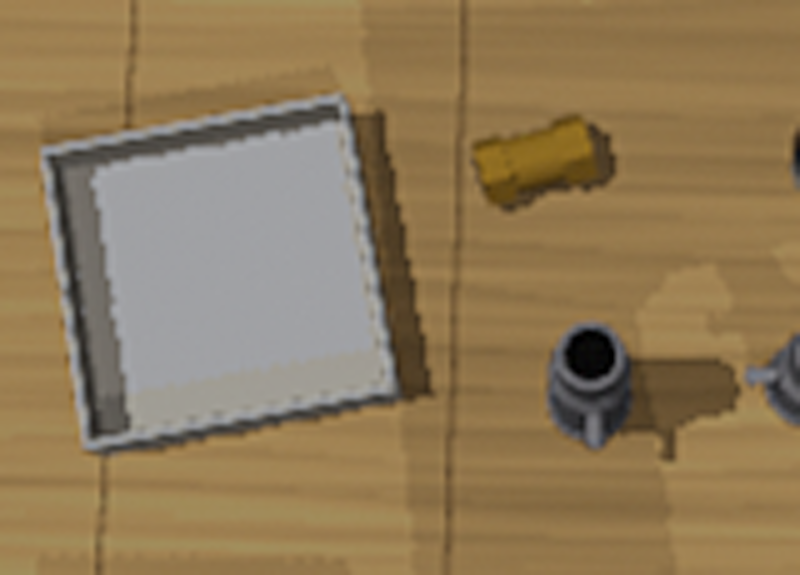

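View pics/top0e.png

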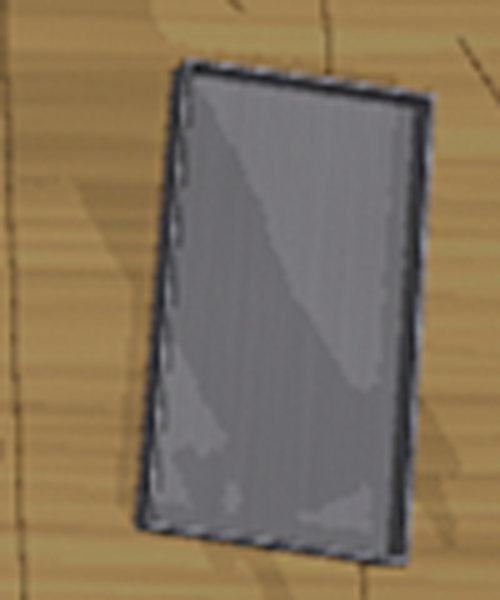

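```bash
cat > h.py <<'E'
import numpy as np, cv2
from workcell import monitor,cams
from scipy.spatial.transform import Rotation as R
def ray(n,u,v):
    c=cams.camera_info(n);K=c["intrinsics"];T=c["T"]
    d=T[:3,:3]@np.array([(u-K[0,2])/K[0,0],-(v-K[1,2])/K[1,1],-1.]);return T[:3,3],d
def P(n,u,v,z):
    o,d=ray(n,u,v);return (o+d*(z-o[2])/d[2])
def proj(n,X):
    c=cams.camera_info(n);K=c["intrinsics"];T=c["T"]
    p=T[:3,:3].T@(np.asarray(X)-T[:3,3]);return K[0,2]+K[0,0]*p[0]/-p[2],K[1,2]-K[1,1]*p[1]/-p[2]
def PW(u,v,z,pos,q):  # wrist pixel -> plane z
    c=cams.camera_info("wrist");K=c["intrinsics"];M=c["mount"]
    x=u-K[0,2];y=v-K[1,2];r=np.hypot(x,y);th=r/K[0,0]
    d=np.array([np.sin(th)*x/r,-np.sin(th)*y/r,-np.cos(th)])
    Rt=R.from_quat(q).as_matrix()
    d=Rt@M[:3,:3]@d;o=Rt@M[:3,3]+pos
    return o+d*(z-o[2])/d[2]
def crop(pt,off,s=5): return (pt[0]+.5)/s-.5+off[0],(pt[1]+.5)/s-.5+off[1]
E
python3 - <<'E'
from h import *
T=(270,150);S=(260,115)
def t(n,a,z,b=None):
    print(n,np.round(P("top",*crop(a,T),z)[:2],4), np.round(P("side",*crop(b,S),z)[:2],4) if b else "")
t("tall",(190,328),.145,(418,299))
t("short",(432,326),.105,(455,205))
t("bowl",(697,368),.092,(536,80))
t("gasket",(668,144),.006,(323,139))
t("jar",(446,125),.044,(262,231))
t("valveL",(97,150),.02);t("valveR",(184,122),.02);t("valve",(139,136),.022,(180,455))
t("tallnip",(195,400),.087);t("shortnip",(352,351),.047)
print("tub",[np.round(P("top",*crop(a,(190,145)),.038)[:2],4) for a in [(45,150),(340,97),(398,393),(90,443)]])
print("tubside",)
print("tray",[np.round(P("top",*crop(a,(420,140)),.024)[:2],4) for a in [(183,63),(433,95),(404,558),(140,526)]])
for n in ("tub","tray"):pass
o=monitor.get_obs();print(R.from_quat(o["tool_rot"]).as_matrix().round(3))
E
```

```text
tall [0.4439 0.1161] [0.4421 0.1162]
short [4.539e-01 1.000e-04] [0.4514 0.0015]
bowl [ 0.4381 -0.1305] [ 0.4363 -0.1307]
gasket [ 0.5726 -0.1398] [ 0.5706 -0.1378]
jar [ 0.5701 -0.0146] [ 0.5682 -0.0087]
valveL [0.5586 0.1675] 
valveR [0.575  0.1218] 
valve [0.5662 0.1455] [0.564  0.1508]
tallnip [0.4181 0.113 ] 
shortnip [0.4498 0.0338] 
tub [array([0.5619, 0.4012]), array([0.5941, 0.2499]), array([0.4386, 0.2135]), array([0.4099, 0.3676])]
tubside
tray [array([ 0.6442, -0.2808]), array([ 0.6295, -0.4159]), array([ 0.3801, -0.3829]), array([ 0.3939, -0.2464])]
[[ 0.92   0.393 -0.001]
 [ 0.393 -0.92   0.002]
 [-0.    -0.002 -1.   ]]
```

>>> {"method": "send_rows", "body": {
  "moves": [
    [0, 0, 0, 1],
    [0, 0, 0, 1],
    [0, 0, 0, 1],
    [0, 0, 0, 1],
    [0, 0, 0, 0.04],
    [0, 0, 0, 0]
  ]
}}

```text
clock: 0.7
eef_pos: [0.1964, -0.4596, 0.231]
tool_rot: [1.0, 0.001, -0.0, -0.0]
ft_force: [-0.2, 0.1, 0.8]
grip_width: 0.0853
```

>>> {"method": "send_rows", "body": {
  "moves": [
    [0.019, -0.0443, 0, 0],
    [0.019, -0.0443, 0, 0],
    [0.019, -0.0443, 0, 0],
    [0.019, -0.0443, 0, 0],
    [0.019, -0.0443, 0, 0],
    [0.019, -0.0443, 0, 0],
    [0.019, -0.0443, 0, 0],
    [0.019, -0.0443, 0, 0],
    [0.019, -0.0443, 0, 0],
    [0.019, -0.0443, 0, 0],
    [0.019, -0.0443, 0, 0],
    [0.019, -0.0443, 0, 0],
    [0.019, -0.0443, 0, 0],
    [0, 0, 0, 0],
    [0, 0, 0, 0],
    [0, 0, 0, 0]
  ]
}}

```text
clock: 2.3
eef_pos: [0.4432, 0.0507, 0.2332]
tool_rot: [0.999, 0.04, -0.002, -0.026]
ft_force: [-0.7, -0.3, 0.0]
grip_width: 0.0852
```

Run:
```python
from h import *
o=monitor.get_obs();print(o["clock"],o["eef_pos"],o["tool_rot"])
p,d=cams.camera("wrist");cv2.imwrite("pics/w1.png",p)
```

```text
2.3 [0.44318464 0.05073821 0.23319374] [ 0.99885787  0.03982778 -0.00187466 -0.02632848]
```

View pics/w1.png

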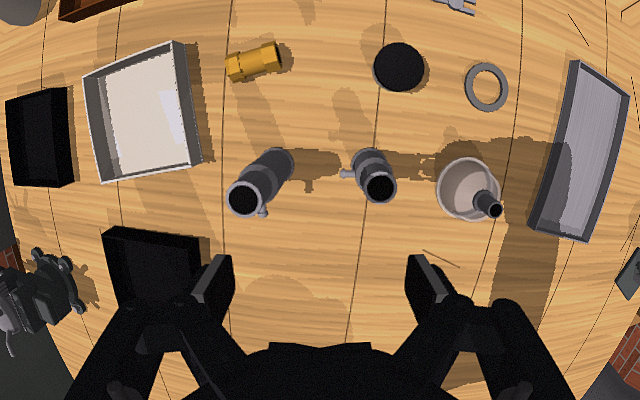

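Run:
```python
from h import *
o=monitor.get_obs();print({k:np.round(v,3) for k,v in o.items()})
```

```text
{'clock': np.float64(2.35), 'joint_pos': array([ 0.078,  0.134, -0.123,  1.315,  0.053,  3.14 ]), 'joint_vel': array([-0.005, -0.006, -0.001, -0.003,  0.002,  0.002]), 'tau': array([ 1.9300e-01, -3.1569e+01,  2.5201e+01, -1.0000e-02,  1.7800e-01,
       -5.0000e-03]), 'eef_pos': array([0.443, 0.051, 0.233]), 'tool_rot': array([ 0.999,  0.04 , -0.002, -0.026]), 'ft_force': array([-0.215, -0.829, -0.321]), 'ft_torque': array([-0.066, -0.021,  0.027]), 'grip_width': np.float64(0.085)}
```

>>> {"method": "send_rows", "body": {
  "moves": [
    [0, 0, 0, 0],
    [0, 0, 0, 0],
    [0, 0, 0, 0]
  ]
}}

```text
clock: 2.65
eef_pos: [0.4438, 0.0509, 0.2336]
tool_rot: [0.999, 0.04, -0.001, -0.027]
ft_force: [0.3, -0.7, -0.1]
grip_width: 0.0856
```

Run:
```python
from h import *
o=monitor.get_obs();print({k:np.round(v,3) for k,v in o.items()})
```

```text
{'clock': np.float64(2.65), 'joint_pos': array([ 0.078,  0.134, -0.122,  1.315,  0.053,  3.141]), 'joint_vel': array([0.002, 0.004, 0.003, 0.   , 0.001, 0.001]), 'tau': array([-1.5000e-02, -3.1857e+01,  2.5117e+01,  8.0000e-03,  1.7000e-01,
       -1.0000e-03]), 'eef_pos': array([0.444, 0.051, 0.234]), 'tool_rot': array([ 0.999,  0.04 , -0.001, -0.027]), 'ft_force': array([ 0.283, -0.676, -0.147]), 'ft_torque': array([-0.059, -0.031,  0.037]), 'grip_width': np.float64(0.086)}
```

>>> {"method": "send_rows", "body": {
  "moves": [
    [0, 0, 0, -1],
    [0, 0, 0, -1],
    [0, 0, 0, -1],
    [0, 0, 0, 0],
    [0, 0, 0, 0]
  ]
}}

```text
clock: 3.15
eef_pos: [0.4439, 0.0511, 0.2334]
tool_rot: [0.982, 0.188, 0.003, -0.026]
ft_force: [-0.4, -1.1, 0.2]
grip_width: 0.085
```

Run:
```python
from h import *
o=monitor.get_obs();print({k:np.round(v,4) for k,v in o.items()});print(R.from_quat(o["tool_rot"]).as_matrix().round(4))
```

```text
{'clock': np.float64(3.15), 'joint_pos': array([ 0.0786,  0.1346, -0.1221,  1.3148,  0.0531,  2.8426]), 'joint_vel': array([-0.0014, -0.0006, -0.    ,  0.0001, -0.0001, -0.0031]), 'tau': array([-4.20000e-03, -3.18793e+01,  2.51400e+01,  6.20000e-03,
        1.70700e-01, -2.37000e-02]), 'eef_pos': array([0.4439, 0.0511, 0.2334]), 'tool_rot': array([ 0.9819,  0.1876,  0.0026, -0.0264]), 'ft_force': array([-0.4161, -1.1497,  0.1693]), 'ft_torque': array([-0.0733, -0.021 , -0.0182]), 'grip_width': np.float64(0.085)}
[[ 0.9296  0.3686 -0.0048]
 [ 0.3683 -0.9282  0.0529]
 [ 0.015  -0.0509 -0.9986]]
```

A joint-6 limit caused a 3° tilt. I'll undo it by turning to the opposite limit, where the same effect acts in reverse.

>>> {"method": "send_rows", "body": {
  "moves": [
    [0, 0, 0, -1],
    [0, 0, 0, -1],
    [0, 0, 0, -1],
    [0, 0, 0, -1],
    [0, 0, 0, -1],
    [0, 0, 0, -1],
    [0, 0, 0, -1],
    [0, 0, 0, -1],
    [0, 0, 0, -1],
    [0, 0, 0, -1],
    [0, 0, 0, -1],
    [0, 0, 0, -1],
    [0, 0, 0, -1],
    [0, 0, 0, -1],
    [0, 0, 0, -1],
    [0, 0, 0, -1],
    [0, 0, 0, -1],
    [0, 0, 0, -1],
    [0, 0, 0, -1],
    [0, 0, 0, -1]
  ]
}}

```text
clock: 5.15
eef_pos: [0.4439, 0.0512, 0.2334]
tool_rot: [0.371, 0.928, 0.024, -0.012]
ft_force: [0.9, -1.0, -0.2]
grip_width: 0.0855
```

>>> {"method": "send_rows", "body": {
  "moves": [
    [0, 0, 0, -1],
    [0, 0, 0, -1],
    [0, 0, 0, -1],
    [0, 0, 0, -1],
    [0, 0, 0, -1],
    [0, 0, 0, -1],
    [0, 0, 0, -1],
    [0, 0, 0, -1],
    [0, 0, 0, -1],
    [0, 0, 0, -1],
    [0, 0, 0, -1],
    [0, 0, 0, -1],
    [0, 0, 0, -1],
    [0, 0, 0, -1],
    [0, 0, 0, -1],
    [0, 0, 0, -1],
    [0, 0, 0, -1],
    [0, 0, 0, -1],
    [0, 0, 0, -1],
    [0, 0, 0, -1]
  ]
}}

```text
clock: 7.15
eef_pos: [0.4439, 0.0512, 0.2334]
tool_rot: [-0.581, 0.813, 0.023, 0.013]
ft_force: [-0.0, -0.3, 0.5]
grip_width: 0.0851
```

>>> {"method": "send_rows", "body": {
  "moves": [
    [0, 0, 0, -1],
    [0, 0, 0, -1],
    [0, 0, 0, -1],
    [0, 0, 0, -1],
    [0, 0, 0, -1],
    [0, 0, 0, -1],
    [0, 0, 0, -1],
    [0, 0, 0, -1],
    [0, 0, 0, -1],
    [0, 0, 0, -1],
    [0, 0, 0, -1],
    [0, 0, 0, -1],
    [0, 0, 0, -1],
    [0, 0, 0, -1],
    [0, 0, 0, -1],
    [0, 0, 0, -1],
    [0, 0, 0, -1],
    [0, 0, 0, -1],
    [0, 0, 0, -1],
    [0, 0, 0, -0.5]
  ]
}}

```text
clock: 9.15
eef_pos: [0.4439, 0.0512, 0.2334]
tool_rot: [0.999, 0.024, -0.002, -0.026]
ft_force: [-0.8, -0.1, -0.2]
grip_width: 0.0857
```

```bash
cat >> h.py <<'E'
def st():
    o=monitor.get_obs();m=R.from_quat(o["tool_rot"]).as_matrix()
    print("t",o["clock"].round(2),"p",o["eef_pos"].round(4),"phi",np.arctan2(m[1,0],m[0,0]).round(4),"z",m[:,2].round(4),"j",o["joint_pos"].round(3),"f",o["ft_force"].round(1),"w",o["grip_width"].round(4));return o
E
python3 -c "
from h import *
st()"
```

```text
Traceback (most recent call last):
  File "h.py", line 22, in st
    print("t",o["clock"].round(2),"p",o["eef_pos"].round(4),"phi",np.arctan2(m[1,0],m[0,0]).round(4),"z",m[:,2].round(4),"j",o["joint_pos"].round(3),"f",o["ft_force"].round(1),"w",o["grip_width"].round(4));return o
              ^^^^^^^^^^^^^^^^
AttributeError: 'float' object has no attribute 'round'
```

```bash
sed -i 's/o\["clock"\].round(2)/round(float(o["clock"]),2)/; s/o\["grip_width"\].round(4)/round(float(o["grip_width"]),4)/' h.py
python3 -c "
from h import *
st()"
```

```text
t 9.15 p [0.4439 0.0512 0.2334] phi 0.0477 z [-0.0049  0.0529 -0.9986] j [ 0.079  0.135 -0.122  1.315  0.053 -3.111] f [-0.8 -0.1 -0.2] w 0.0857
```

>>> {"method": "send_rows", "body": {
  "moves": [
    [0, 0, 0, -1],
    [0, 0, 0, 0]
  ]
}}

```text
clock: 9.35
eef_pos: [0.4416, 0.0691, 0.2334]
tool_rot: [0.998, 0.063, 0.0, -0.02]
ft_force: [0.6, -0.6, 0.6]
grip_width: 0.0853
```

```bash
python3 -c "
from h import *
st()"
```

```text
t 9.35 p [0.4416 0.0691 0.2334] phi 0.1255 z [-0.0022  0.04   -0.9992] j [ 0.128  0.132 -0.124  1.311  0.04  -3.139] f [ 0.6 -0.6  0.6] w 0.0853
```

>>> {"method": "send_rows", "body": {
  "moves": [
    [0, 0, 0, -1],
    [0, 0, 0, -1],
    [0, 0, 0, 0],
    [0, 0, 0, 0]
  ]
}}

```text
clock: 9.75
eef_pos: [0.4305, 0.1163, 0.2334]
tool_rot: [0.991, 0.131, 0.004, 0.0]
ft_force: [-0.3, 0.4, -0.0]
grip_width: 0.0855
```

```bash
python3 -c "
from h import *
st()"
```

```text
t 9.75 p [0.4305 0.1163 0.2334] phi 0.2627 z [ 8.e-03  8.e-04 -1.e+00] j [ 2.650e-01  1.260e-01 -1.310e-01  1.306e+00 -1.000e-03 -3.140e+00] f [-0.3  0.4 -0. ] w 0.0855
```

>>> {"method": "send_rows", "body": {
  "moves": [
    [0, 0, 0, 1],
    [0, 0, 0, 1],
    [0, 0, 0, 1],
    [0, 0, 0, 1],
    [0, 0, 0, 1],
    [0, 0, 0, 1],
    [0, 0, 0, 1],
    [0, 0, 0, 1],
    [0, 0, 0, 1],
    [0, 0, 0, 1],
    [0, 0, 0, 1],
    [0, 0, 0, 1],
    [0, 0, 0, 1],
    [0, 0, 0, 1],
    [0, 0, 0, 1],
    [0, 0, 0, 1],
    [0, 0, 0, 1],
    [0, 0, 0, 1],
    [0, -0.0125, 0, 0.335],
    [0, 0, 0, 0]
  ]
}}

```text
clock: 11.75
eef_pos: [0.445, 0.1159, 0.2335]
tool_rot: [-0.707, 0.707, -0.003, 0.004]
ft_force: [0.6, -0.9, -0.0]
grip_width: 0.0853
```

Run:
```python
from h import *
o=st()
p,d=cams.camera("wrist");cv2.imwrite("pics/w2.png",p)
```

```text
t 11.75 p [0.445  0.1159 0.2335] phi -1.5717 z [ 0.0095  0.0012 -1.    ] j [ 2.560e-01  1.530e-01 -9.900e-02  1.309e+00 -1.000e-03 -1.314e+00] f [ 0.6 -0.9 -0. ] w 0.0853
```

View pics/w2.png

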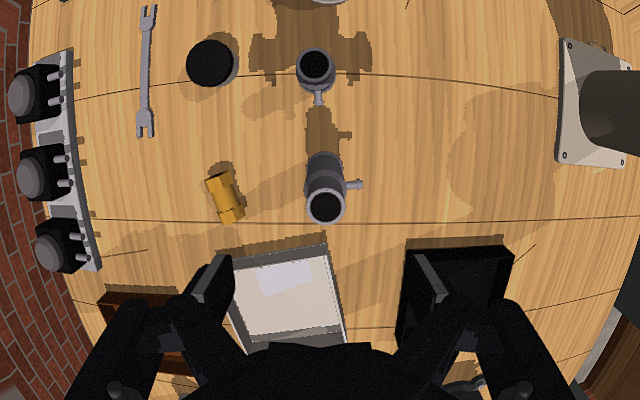

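The wrist view shows the tall shell's bore at (325,206), the short shell's at (314,66), and the valve with ends at about (215,176) and (232,216).

Run:
```python
from h import *
o=st();a=(o["eef_pos"],o["tool_rot"])
for n,u,v,z in [("tall",325,206,.145),("short",314,66,.105),("jar",211,63,.044),("v1",216,177,.022),("v2",232,214,.022)]: print(n,PW(u,v,z,*a).round(4))
p=cv2.imread("pics/w2.png");cv2.imwrite("pics/w2c.png",cv2.resize(p[150:240,190:370],None,fx=4,fy=4,interpolation=cv2.INTER_CUBIC))
```

```text
t 11.8 p [0.4442 0.116  0.2334] phi -1.5708 z [ 0.0083  0.0011 -1.    ] j [ 2.560e-01  1.520e-01 -1.000e-01  1.310e+00 -1.000e-03 -1.315e+00] f [ 0.6  0.5 -0.3] w 0.0857
tall [0.4405 0.1168 0.145 ]
short [0.4499 0.0042 0.105 ]
jar [ 0.5645 -0.013   0.044 ]
v1 [0.5725 0.1218 0.022 ]
v2 [0.5557 0.1698 0.022 ]
```

View pics/w2c.png

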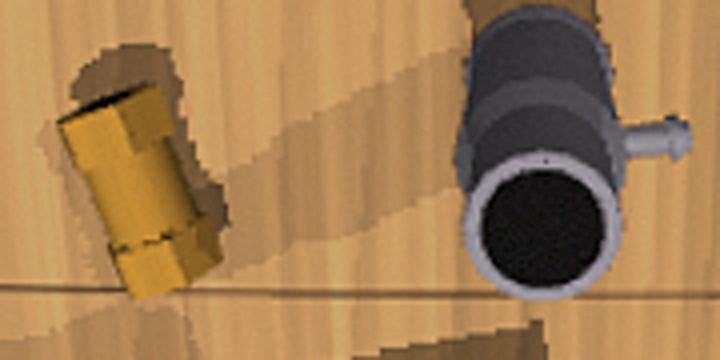

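>>> {"method": "send_rows", "body": {
  "moves": [
    [0, 0.003, 0.03, 0],
    [0, 0, 0.03, 0],
    [0, 0, 0.03, 0],
    [0, 0, 0.03, 0],
    [0, 0, 0, 0],
    [0, 0, 0, 0]
  ]
}}

```text
clock: 12.4
eef_pos: [0.4409, 0.1165, 0.1136]
tool_rot: [0.707, -0.707, 0.002, -0.003]
ft_force: [-0.1, 0.2, 0.7]
grip_width: 0.0857
```

>>> {"method": "send_rows", "body": {
  "moves": [
    [0, 0, 0, 0],
    [0, 0, 0, 0],
    [0, 0, 0, 0],
    [0, 0, 0, 0],
    [0, 0, 0, 0],
    [0, 0, 0, 0],
    [0, 0, 0, 0],
    [0, 0, 0, 0],
    [0, 0, 0, 0],
    [0, 0, 0, 0]
  ],
  "claw": -1
}}

```text
clock: 13.4
eef_pos: [0.4417, 0.117, 0.1146]
tool_rot: [0.707, -0.707, 0.003, -0.004]
ft_force: [-1.0, -0.4, 6.0]
grip_width: 0.0299
```

Run:
```python
from h import *
o=st()
p,d=cams.camera("wrist");cv2.imwrite("pics/w3.png",p)
```

```text
t 13.4 p [0.4417 0.117  0.1146] phi -1.5702 z [ 0.0099  0.0018 -0.9999] j [ 2.590e-01  2.390e-01 -3.190e-01  1.003e+00 -1.000e-03 -1.312e+00] f [-1.  -0.4  6. ] w 0.0299
```

View pics/w3.png

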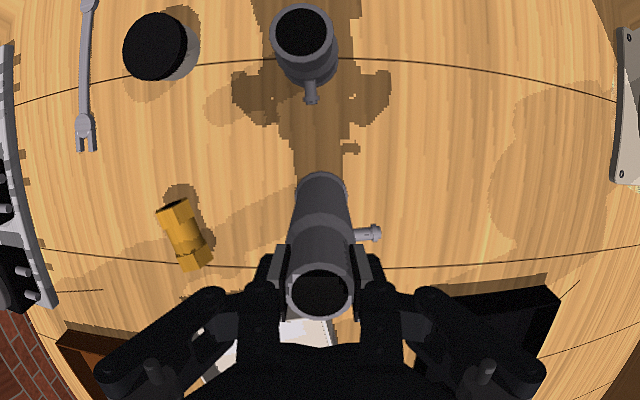

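>>> {"method": "send_rows", "body": {
  "moves": [
    [0, 0, -0.01, 0],
    [0, 0, -0.02, 0],
    [0, 0, -0.03, 0],
    [0, 0, -0.03, 0],
    [0, 0, -0.03, 0],
    [0, 0, -0.01, 0],
    [0, 0, 0, 0]
  ]
}}

```text
clock: 14.15
eef_pos: [0.4408, 0.1168, 0.2447]
tool_rot: [0.707, -0.707, 0.003, -0.005]
ft_force: [0.5, 0.5, -2.7]
grip_width: 0.03
```

>>> {"method": "send_rows", "body": {
  "moves": [
    [0.01, -0.003, 0, 0],
    [0.02, -0.007, 0, 0],
    [0.03, -0.01, 0, 0],
    [0.035, -0.0115, 0, 0],
    [0.035, -0.0115, 0, 0],
    [0.035, -0.0115, 0, 0],
    [0.035, -0.0115, 0, 0],
    [0.035, -0.0115, 0, 0],
    [0.035, -0.0115, 0, 0],
    [0.035, -0.0115, 0, 0],
    [0.035, -0.0115, 0, 0],
    [0.035, -0.0115, 0, 0],
    [0.035, -0.0115, 0, 0],
    [0.03, -0.01, 0, 0],
    [0.0145, -0.005, 0, 0],
    [0.005, -0.001, 0, 0],
    [0, 0, 0, 0],
    [0, 0, 0, 0]
  ]
}}

```text
clock: 15.95
eef_pos: [0.5906, -0.3421, 0.243]
tool_rot: [0.707, -0.707, 0.001, -0.003]
ft_force: [0.6, 0.7, -2.2]
grip_width: 0.0296
```

Run:
```python
from h import *
o=st()
p,d=cams.camera("wrist");cv2.imwrite("pics/w4.png",p)
```

```text
t 15.95 p [ 0.5906 -0.3421  0.243 ] phi -1.5698 z [ 0.0059  0.0027 -1.    ] j [-0.527  0.627  0.627  1.567  0.005 -2.099] f [ 0.6  0.7 -2.2] w 0.0296
```

View pics/w4.png

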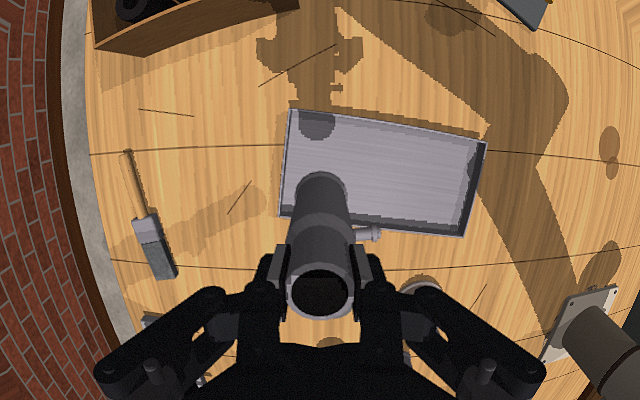

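Run:
```python
from h import *
o=st();a=(o["eef_pos"],o["tool_rot"])
for u,v in [(290,110),(487,142),(465,237),(279,215)]: print(PW(u,v,.024,*a).round(4))
```

```text
t 16.0 p [ 0.5908 -0.3418  0.2437] phi -1.5694 z [ 0.0068  0.0022 -1.    ] j [-0.527  0.626  0.627  1.567  0.005 -2.099] f [-0.   0.1 -1.8] w 0.0302
[ 0.6265 -0.4132  0.024 ]
[ 0.376  -0.3834  0.024 ]
[ 0.3901 -0.2509  0.024 ]
[ 0.643  -0.2839  0.024 ]
```

>>> {"method": "send_rows", "body": {
  "moves": [
    [0, 0, 0.02, 0],
    [0, 0, 0.03, 0],
    [0, 0, 0.03, 0],
    [0, 0, 0.025, 0],
    [0, 0, 0.01, 0],
    [0, 0, 0.005, 0],
    [0, 0, 0.002, 0],
    [0, 0, 0.001, 0],
    [0, 0, 0.001, 0],
    [0, 0, 0, 0]
  ]
}}

```text
clock: 17.0
eef_pos: [0.5927, -0.343, 0.1211]
tool_rot: [0.707, -0.707, 0.003, -0.003]
ft_force: [-0.1, 0.1, -3.0]
grip_width: 0.0297
```

Run:
```python
from h import *
st()
```

```text
t 17.0 p [ 0.5927 -0.343   0.1211] phi -1.5704 z [ 9.4e-03  3.0e-04 -1.0e+00] j [-0.527  0.664  0.376  1.275  0.005 -2.098] f [-0.1  0.1 -3. ] w 0.0297
```

>>> {"method": "send_rows", "body": {
  "moves": [
    [0, 0, 0.001, 0],
    [0, 0, 0.001, 0],
    [0, 0, 0.001, 0],
    [0, 0, 0, 0]
  ]
}}

```text
clock: 17.4
eef_pos: [0.5923, -0.3429, 0.1177]
tool_rot: [0.707, -0.707, 0.003, -0.003]
ft_force: [-0.3, -0.5, 1.2]
grip_width: 0.0301
```

>>> {"method": "send_rows", "body": {
  "moves": [
    [0, 0, 0.0007, 0],
    [0, 0, 0, 0]
  ]
}}

```text
clock: 17.6
eef_pos: [0.5924, -0.3429, 0.1177]
tool_rot: [0.707, -0.707, 0.003, -0.003]
ft_force: [-0.8, 0.6, 5.2]
grip_width: 0.0299
```

>>> {"method": "send_rows", "body": {
  "moves": [
    [0, 0, 0, 0],
    [0, 0, 0, 0],
    [0, 0, 0, 0],
    [0, 0, 0, 0],
    [0, 0, 0, 0],
    [0, 0, 0, 0]
  ],
  "claw": 0.6
}}

```text
clock: 18.2
eef_pos: [0.5922, -0.3427, 0.1163]
tool_rot: [0.707, -0.707, 0.002, -0.003]
ft_force: [1.1, -0.4, -0.0]
grip_width: 0.0683
```

Run:
```python
from h import *
st()
```

```text
t 18.2 p [ 0.5922 -0.3427  0.1163] phi -1.5703 z [ 0.0078  0.0013 -1.    ] j [-0.527  0.667  0.369  1.267  0.005 -2.098] f [ 1.1 -0.4 -0. ] w 0.0683
```

>>> {"method": "send_rows", "body": {
  "moves": [
    [0, 0, -0.02, 0],
    [0, 0, -0.04, 0],
    [0, 0, -0.04, 0],
    [-0.02, 0.005, 0, 0],
    [-0.03, 0.0075, 0, 0],
    [-0.035, 0.0075, 0, 0],
    [-0.035, 0.0075, 0, 0],
    [-0.035, 0.0075, 0, 0],
    [-0.03, 0.0075, 0, 0],
    [-0.019, 0.005, 0, 0],
    [0, 0, 0, 0],
    [0, 0, 0, 0]
  ]
}}

```text
clock: 19.4
eef_pos: [0.5441, -0.1387, 0.2166]
tool_rot: [0.708, -0.707, 0.003, -0.003]
ft_force: [0.3, 0.3, 0.4]
grip_width: 0.0683
```

Run:
```python
from h import *
o=st()
p,d=cams.camera("wrist");cv2.imwrite("pics/w5.png",p)
cv2.imwrite("pics/w5c.png",cv2.resize(p[150:300,220:420],None,fx=4,fy=4,interpolation=cv2.INTER_CUBIC))
```

```text
t 19.4 p [ 0.5441 -0.1387  0.2166] phi -1.5694 z [ 8.8e-03  5.0e-04 -1.0e+00] j [-0.251  0.363  0.135  1.335  0.003 -1.823] f [0.3 0.3 0.4] w 0.0683
```

View pics/w5.png

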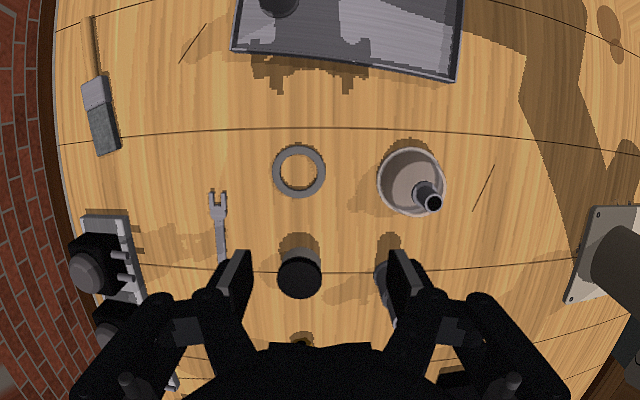

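View pics/w5c.png

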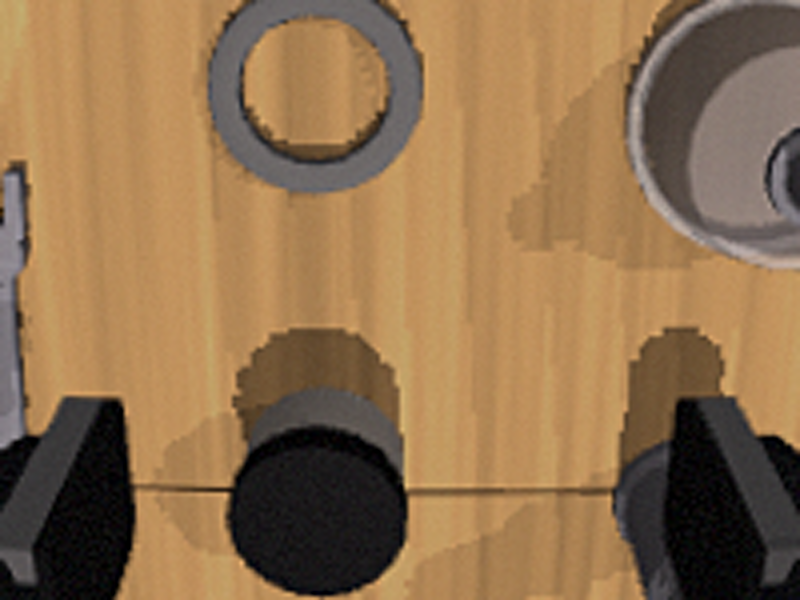

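Run:
```python
from h import *
o=st();a=(o["eef_pos"],o["tool_rot"])
for u,v,z in [(298.9,170.5,.008),(272,170.5,.008),(325.5,170.5,.008),(299,143,.008),(299,198,.008),(433,203,.092)]: print(PW(u,v,z,*a).round(4))
```

```text
t 19.45 p [ 0.5442 -0.1393  0.2165] phi -1.5705 z [ 8.7e-03  5.0e-04 -1.0e+00] j [-0.252  0.363  0.136  1.335  0.003 -1.823] f [ 0.1 -0.6 -0.4] w 0.0682
[ 0.5698 -0.1412  0.008 ]
[ 0.6015 -0.1414  0.008 ]
[ 0.5389 -0.1413  0.008 ]
[ 0.5693 -0.1734  0.008 ]
[ 0.5703 -0.1078  0.008 ]
[ 0.4374 -0.1294  0.092 ]
```

>>> {"method": "send_rows", "body": {
  "moves": [
    [0.0015, 0.003, 0.02, 0],
    [0, 0, 0.04, 0],
    [0, 0, 0.04, 0],
    [0, 0, 0.04, 0],
    [0, 0, 0.03, 0],
    [0, 0, 0.015, 0],
    [0, 0, 0, 0],
    [0, 0, 0, 0]
  ],
  "claw": -0.29
}}

```text
clock: 20.25
eef_pos: [0.5427, -0.1412, 0.0313]
tool_rot: [-0.707, 0.707, -0.002, 0.003]
ft_force: [-0.6, 0.7, 0.0]
grip_width: 0.03
```

Run:
```python
from h import *
o=st()
p,d=cams.camera("wrist");cv2.imwrite("pics/w6.png",p[130:400,150:490])
cv2.imwrite("pics/w6c.png",cv2.resize(p[180:320,230:410],None,fx=4,fy=4,interpolation=cv2.INTER_CUBIC))
```

```text
t 20.25 p [ 0.5427 -0.1412  0.0313] phi -1.5717 z [ 0.0079  0.001  -1.    ] j [-0.256  0.516 -0.143  0.904  0.003 -1.826] f [-0.6  0.7  0. ] w 0.03
```

View pics/w6c.png

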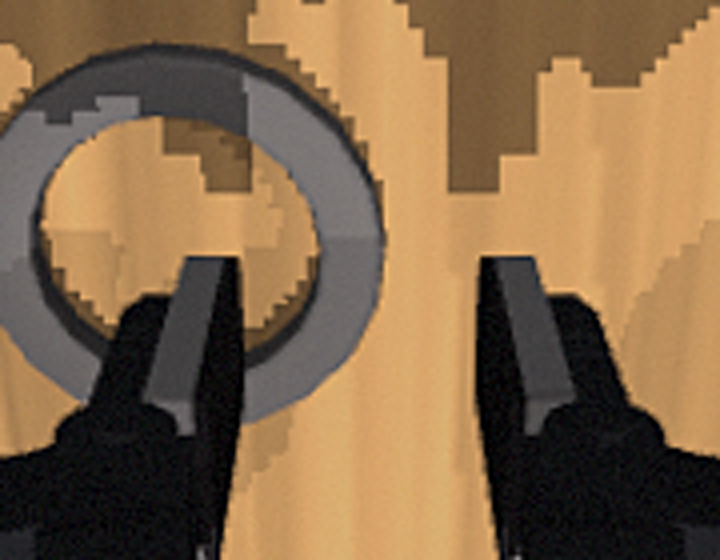

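>>> {"method": "send_rows", "body": {
  "moves": [
    [0, 0, 0.012, 0],
    [0, 0, 0.01, 0],
    [0, 0, 0.004, 0],
    [0, 0, 0.0015, 0],
    [0, 0, 0, 0]
  ]
}}

```text
clock: 20.8
eef_pos: [0.5423, -0.14, 0.0034]
tool_rot: [0.707, -0.707, 0.002, -0.003]
ft_force: [-0.3, 0.5, 0.3]
grip_width: 0.03
```

>>> {"method": "send_rows", "body": {
  "moves": [
    [0, 0, 0, 0],
    [0, 0, 0, 0],
    [0, 0, 0, 0],
    [0, 0, 0, 0],
    [0, 0, 0, 0],
    [0, 0, 0, 0]
  ],
  "claw": -1
}}

```text
clock: 21.4
eef_pos: [0.5429, -0.1401, 0.0042]
tool_rot: [0.707, -0.707, 0.003, -0.004]
ft_force: [-0.5, 0.8, 4.1]
grip_width: 0.0075
```

>>> {"method": "send_rows", "body": {
  "moves": [
    [0, 0, -0.01, 0],
    [0, 0, -0.03, 0],
    [0, 0, -0.04, 0],
    [0, 0, -0.02, 0],
    [0, 0, 0, 0]
  ]
}}

```text
clock: 21.9
eef_pos: [0.5444, -0.141, 0.1079]
tool_rot: [0.707, -0.707, 0.006, -0.005]
ft_force: [0.8, 0.0, -0.2]
grip_width: 0.0074
```

Run:
```python
from h import *
o=st()
p,d=cams.camera("wrist");
cv2.imwrite("pics/w7c.png",cv2.resize(p[150:350,210:430],None,fx=3,fy=3,interpolation=cv2.INTER_CUBIC))
```

```text
t 21.9 p [ 0.5444 -0.141   0.1079] phi -1.5705 z [ 0.0153 -0.001  -0.9999] j [-0.255  0.432 -0.055  1.069  0.003 -1.826] f [ 0.8  0.  -0.2] w 0.0074
```

View pics/w7c.png

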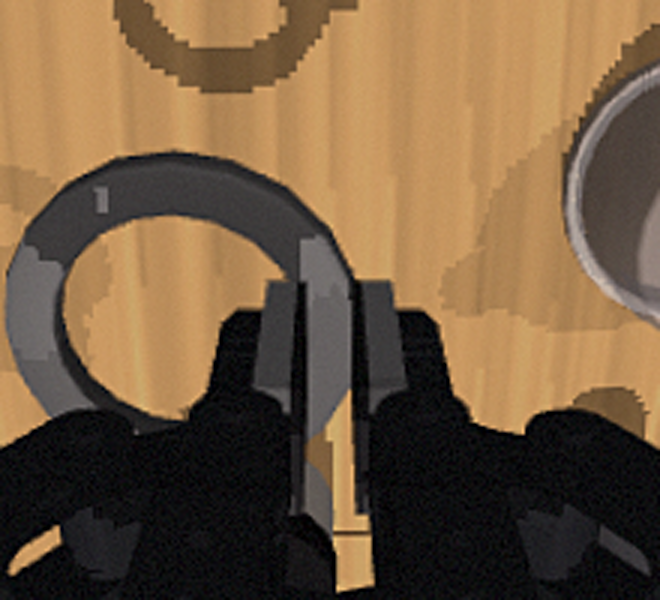

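>>> {"method": "send_rows", "body": {
  "moves": [
    [0.005, 0.015, 0, 0],
    [0.01, 0.025, 0, 0],
    [0.02, 0.015, 0, 0],
    [0.03, 0.005, 0, 0],
    [0.035, 0, 0, 0],
    [0.035, 0, 0, 0],
    [0.03, 0, 0, 0],
    [0.02, 0, 0, 0],
    [0.006, 0, 0, 0],
    [0, 0, 0, 0],
    [0, 0, 0, 0]
  ]
}}

```text
clock: 23.05
eef_pos: [0.4812, -0.3299, 0.102]
tool_rot: [0.707, -0.707, 0.001, -0.003]
ft_force: [-0.2, 0.1, -0.2]
grip_width: 0.0075
```

Run:
```python
from h import *
o=st()
p,d=cams.camera("wrist");
cv2.imwrite("pics/w8.png",p)
```

```text
t 23.05 p [ 0.4812 -0.3299  0.102 ] phi -1.5697 z [ 0.0061  0.0029 -1.    ] j [-0.604  0.484  0.013  1.097  0.006 -2.176] f [-0.2  0.1 -0.2] w 0.0075
```

View pics/w8.png

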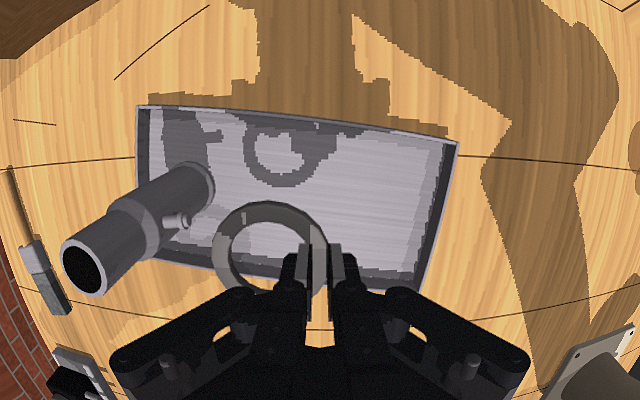

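>>> {"method": "send_rows", "body": {
  "moves": [
    [0, 0, 0.015, 0],
    [0, 0, 0.025, 0],
    [0, 0, 0.025, 0],
    [0, 0, 0.015, 0],
    [0, 0, 0.008, 0],
    [0, 0, 0.004, 0],
    [0, 0, 0, 0],
    [0, 0, 0, 0]
  ]
}}

```text
clock: 23.9
eef_pos: [0.4833, -0.3313, 0.012]
tool_rot: [0.707, -0.707, 0.003, -0.003]
ft_force: [1.3, 0.0, -0.5]
grip_width: 0.0077
```

>>> {"method": "send_rows", "body": {
  "moves": [
    [0, 0, 0.001, 0],
    [0, 0, 0.001, 0],
    [0, 0, 0, 0]
  ]
}}

```text
clock: 24.2
eef_pos: [0.4827, -0.3313, 0.0093]
tool_rot: [0.707, -0.707, 0.003, -0.003]
ft_force: [-0.5, 0.3, 0.1]
grip_width: 0.0074
```

>>> {"method": "send_rows", "body": {
  "moves": [
    [0, 0, 0.001, 0],
    [0, 0, 0.001, 0],
    [0, 0, 0, 0]
  ]
}}

```text
clock: 24.5
eef_pos: [0.4827, -0.3312, 0.0072]
tool_rot: [0.707, -0.707, 0.003, -0.003]
ft_force: [-0.1, 0.2, 1.5]
grip_width: 0.0076
```

>>> {"method": "send_rows", "body": {
  "moves": [
    [0, 0, 0, 0],
    [0, 0, 0, 0],
    [0, 0, 0, 0],
    [0, 0, 0, 0],
    [0, 0, 0, 0]
  ],
  "claw": -0.35
}}

```text
clock: 25.0
eef_pos: [0.4826, -0.3311, 0.007]
tool_rot: [0.707, -0.707, 0.002, -0.003]
ft_force: [0.5, -0.2, 2.0]
grip_width: 0.0277
```

>>> {"method": "send_rows", "body": {
  "moves": [
    [0, 0, -0.01, 0],
    [0, 0, -0.03, 0],
    [0, 0, -0.05, 0],
    [0, 0, -0.05, 0],
    [0, 0, -0.05, 0],
    [0, 0, -0.02, 0],
    [0, 0, 0, 0]
  ]
}}

```text
clock: 25.7
eef_pos: [0.483, -0.3329, 0.223]
tool_rot: [0.707, -0.707, 0.008, -0.004]
ft_force: [0.0, -0.5, -0.8]
grip_width: 0.0275
```

Run:
```python
from h import *
o=st()
p,d=cams.camera("wrist");
cv2.imwrite("pics/w9.png",p)
```

```text
t 25.7 p [ 0.483  -0.3329  0.223 ] phi -1.5704 z [ 0.0166 -0.0049 -0.9998] j [-0.606  0.405  0.214  1.364  0.005 -2.177] f [ 0.  -0.5 -0.8] w 0.0275
```

View pics/w9.png

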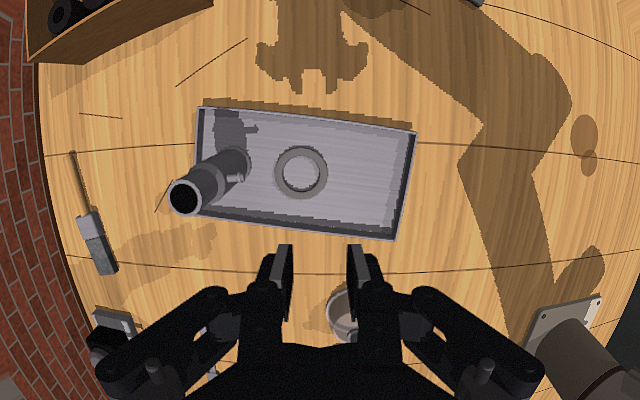

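>>> {"method": "send_rows", "body": {
  "moves": [
    [-0.02, -0.003, 0, 0],
    [-0.035, -0.006, 0, 0],
    [-0.04, -0.007, 0, 0],
    [-0.04, -0.007, 0, 0],
    [-0.04, -0.007, 0, 0],
    [-0.04, -0.007, 0, 0],
    [-0.04, -0.007, 0, 0],
    [-0.04, -0.007, 0, 0],
    [-0.04, -0.007, 0, 0],
    [-0.04, -0.007, 0, 0],
    [-0.04, -0.007, 0, 0],
    [-0.035, -0.006, 0, 0],
    [-0.02, -0.0035, 0, 0],
    [-0.008, 0, 0, 0],
    [0, 0, 0, -1],
    [0, 0, 0, -1],
    [0, 0, 0, -1],
    [0, 0, 0, -0.4],
    [0, 0, 0, 0],
    [0, 0, 0, 0]
  ],
  "claw": 0.6
}}

```text
clock: 27.75
eef_pos: [0.5617, 0.1458, 0.2175]
tool_rot: [0.816, -0.578, 0.002, -0.002]
ft_force: [-0.0, -0.6, 0.0]
grip_width: 0.0685
```

Run:
```python
from h import *
o=st()
p,d=cams.camera("wrist");
cv2.imwrite("pics/w10.png",p)
cv2.imwrite("pics/w10c.png",cv2.resize(p[170:320,220:420],None,fx=4,fy=4,interpolation=cv2.INTER_CUBIC))
```

```text
t 27.75 p [0.5617 0.1458 0.2175] phi -1.2322 z [ 6.4e-03  5.0e-04 -1.0e+00] j [ 2.550e-01  4.020e-01  1.960e-01  1.358e+00 -1.000e-03 -1.655e+00] f [-0.  -0.6  0. ] w 0.0685
```

View pics/w10c.png

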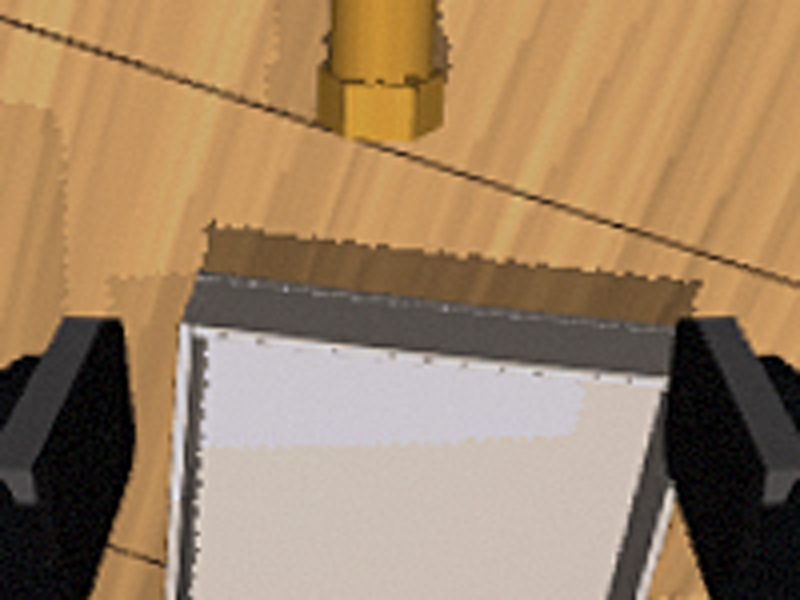

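Run:
```python
import cv2
p=cv2.imread("pics/w10.png");cv2.imwrite("pics/w10d.png",cv2.resize(p[110:220,250:390],None,fx=5,fy=5,interpolation=cv2.INTER_CUBIC))
```

```text
(no output)
```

View pics/w10d.png

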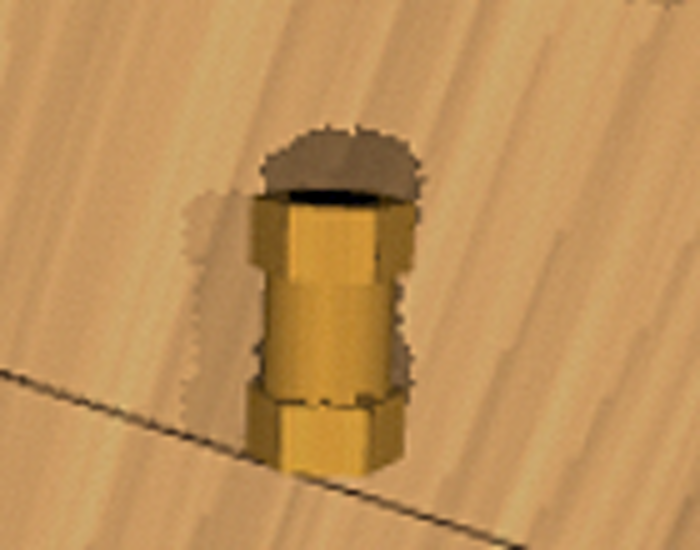

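Run:
```python
from h import *
o=st();a=(o["eef_pos"],o["tool_rot"])
c=lambda q:crop(q,(250,110))
A=PW(*c((334,200)),.032,*a);B=PW(*c((322,473)),.032,*a)
print(A,B,(A+B)/2,np.linalg.norm(A-B),np.arctan2(*(A-B)[1::-1]))
m=R.from_quat(a[1]).as_matrix();t=((A+B)/2);t[2]=.004
print("tool delta",m.T@(t-a[0]))
```

```text
t 27.8 p [0.5618 0.146  0.2177] phi -1.2319 z [ 6.8e-03  7.0e-04 -1.0e+00] j [ 2.550e-01  4.020e-01  1.960e-01  1.358e+00 -1.000e-03 -1.655e+00] f [-0.  0. -1.] w 0.0686
[0.575983   0.11901811 0.032     ] [0.5582236  0.17783957 0.032     ] [0.5671033  0.14842884 0.032     ] 0.06144396623311661 -1.2775785858397903
tool delta [-0.00088764 -0.0043714   0.21372006]
```

>>> {"method": "send_rows", "body": {
  "moves": [
    [0, -0.003, 0.02, 0.25],
    [0, 0, 0.04, 0],
    [0, 0, 0.04, 0],
    [0, 0, 0.04, 0],
    [0, 0, 0.02, 0],
    [0, 0, 0.005, 0],
    [0, 0, 0, 0],
    [0, 0, 0, 0]
  ],
  "claw": 0.3
}}

```text
clock: 28.6
eef_pos: [0.5676, 0.1481, 0.0548]
tool_rot: [0.809, -0.587, 0.004, -0.004]
ft_force: [0.4, 0.1, 0.6]
grip_width: 0.0557
```

Run:
```python
from h import *
o=st()
p,d=cams.camera("wrist");
cv2.imwrite("pics/w11c.png",cv2.resize(p[170:320,220:420],None,fx=4,fy=4,interpolation=cv2.INTER_CUBIC))
```

```text
t 28.6 p [0.5676 0.1481 0.0548] phi -1.2556 z [ 0.0106  0.0018 -0.9999] j [ 2.56e-01  5.31e-01 -4.50e-02  9.84e-01 -1.00e-03 -1.63e+00] f [0.4 0.1 0.6] w 0.0557
```

View pics/w11c.png

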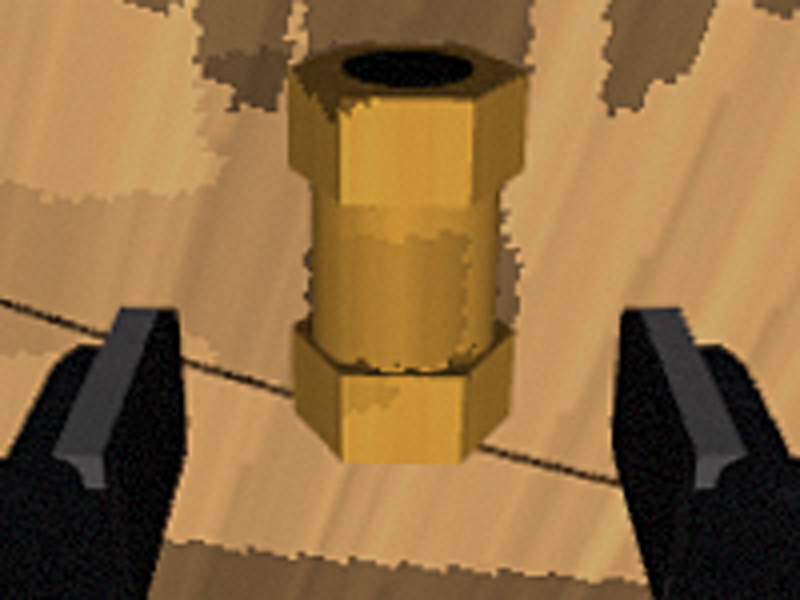

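Run:
```python
from h import *
o=st();a=(o["eef_pos"],o["tool_rot"])
c=lambda q:crop(q,(220,170),4)
A=PW(*c((405,97)),.032,*a);B=PW(*c((402,463)),.032,*a)
print(A,B,(A+B)/2,np.linalg.norm(A-B),np.arctan2(*(A-B)[1::-1]))
m=R.from_quat(a[1]).as_matrix();t=((A+B)/2);t[2]=.004
print("tool delta",m.T@(t-a[0]))
```

```text
t 28.65 p [0.5679 0.1482 0.0552] phi -1.2556 z [ 0.0115  0.002  -0.9999] j [ 2.56e-01  5.30e-01 -4.50e-02  9.84e-01 -1.00e-03 -1.63e+00] f [ 0.1  0.1 -0.2] w 0.0557
[0.57616402 0.12094904 0.032     ] [0.5577555  0.17848204 0.032     ] [0.56695976 0.14971554 0.032     ] 0.06040628369927763 -1.2611256105504585
tool delta [-0.00182013  0.00098714  0.05119623]
```

>>> {"method": "send_rows", "body": {
  "moves": [
    [-0.0015, 0.001, 0.01, 0],
    [0, 0, 0.02, 0],
    [0, 0, 0.015, 0],
    [0, 0, 0.005, 0],
    [0, 0, 0, 0],
    [0, 0, 0, 0]
  ]
}}

```text
clock: 29.25
eef_pos: [0.5659, 0.1493, 0.004]
tool_rot: [0.809, -0.587, 0.003, -0.003]
ft_force: [0.4, 0.2, -0.1]
grip_width: 0.0555
```

>>> {"method": "send_rows", "body": {
  "moves": [
    [0, 0, 0, 0],
    [0, 0, 0, 0],
    [0, 0, 0, 0],
    [0, 0, 0, 0],
    [0, 0, 0, 0],
    [0, 0, 0, 0],
    [0, 0, 0, 0]
  ],
  "claw": -1
}}

```text
clock: 29.95
eef_pos: [0.5664, 0.1493, 0.0045]
tool_rot: [0.809, -0.587, 0.004, -0.004]
ft_force: [0.8, -0.2, 4.9]
grip_width: 0.0283
```

Run:
```python
from h import *
o=st()
p,d=cams.camera("wrist");
cv2.imwrite("pics/w12c.png",cv2.resize(p[170:370,220:420],None,fx=3,fy=3,interpolation=cv2.INTER_CUBIC))
```

```text
t 29.95 p [0.5664 0.1493 0.0045] phi -1.2554 z [ 0.0104  0.0018 -0.9999] j [ 2.580e-01  5.880e-01 -9.800e-02  8.740e-01 -1.000e-03 -1.628e+00] f [ 0.8 -0.2  4.9] w 0.0283
```

View pics/w12c.png

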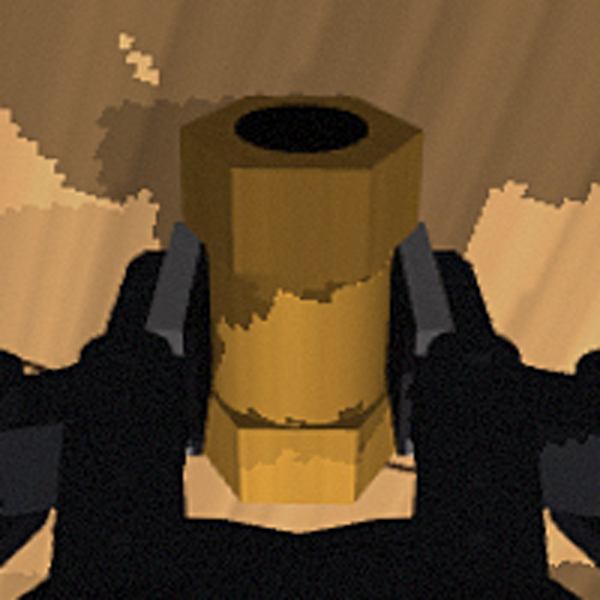

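>>> {"method": "send_rows", "body": {
  "moves": [
    [0, 0, -0.01, 0],
    [0, 0, -0.03, 0],
    [0, 0, -0.04, 0],
    [0, 0, -0.04, 0],
    [0, 0, -0.04, 0],
    [0, 0, -0.03, 1],
    [0, 0, 0, 1],
    [0, 0, 0, 1],
    [0, 0, 0, 0.155],
    [0, 0, 0, 0],
    [0, 0, 0, 0]
  ]
}}

```text
clock: 31.1
eef_pos: [0.5634, 0.1487, 0.1928]
tool_rot: [0.708, -0.707, 0.002, -0.003]
ft_force: [0.4, -0.3, -1.4]
grip_width: 0.0282
```

Run:
```python
from h import *
o=st()
```

```text
t 31.1 p [0.5634 0.1487 0.1928] phi -1.5695 z [ 6.7e-03  8.0e-04 -1.0e+00] j [ 2.590e-01  4.170e-01  1.540e-01  1.301e+00 -1.000e-03 -1.314e+00] f [ 0.4 -0.3 -1.4] w 0.0282
```

>>> {"method": "send_rows", "body": {
  "moves": [
    [0.015, 0.004, 0, 0],
    [0.03, 0.009, 0, 0],
    [0.04, 0.011, 0, 0],
    [0.04, 0.011, 0, 0],
    [0.04, 0.011, 0, 0],
    [0.04, 0.011, 0, 0],
    [0.04, 0.011, 0, 0],
    [0.04, 0.011, 0, 0],
    [0.04, 0.011, 0, 0],
    [0.04, 0.011, 0, 0],
    [0.04, 0.011, 0, 0],
    [0.035, 0.011, 0, 0],
    [0.02, 0.008, 0, 0],
    [0.01, 0.003, 0, 0.34],
    [0, 0, 0, 1],
    [0, 0, 0, 0],
    [0, 0, 0, 0]
  ]
}}

```text
clock: 32.8
eef_pos: [0.4297, -0.3207, 0.1916]
tool_rot: [-0.659, 0.752, -0.002, 0.003]
ft_force: [0.3, -0.0, -1.3]
grip_width: 0.028
```

Run:
```python
from h import *
o=st()
p,d=cams.camera("wrist");
cv2.imwrite("pics/w13.png",p)
```

```text
t 32.8 p [ 0.4297 -0.3207  0.1916] phi -1.7027 z [ 0.0077  0.0016 -1.    ] j [-0.644  0.328  0.019  1.257  0.006 -2.083] f [ 0.3 -0.  -1.3] w 0.028
```

View pics/w13.png

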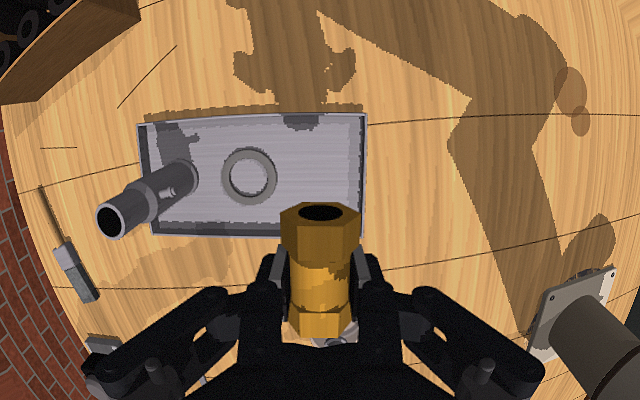

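>>> {"method": "send_rows", "body": {
  "moves": [
    [0, 0, 0.015, 0],
    [0, 0, 0.03, 0],
    [0, 0, 0.04, 0],
    [0, 0, 0.04, 0],
    [0, 0, 0.03, 0],
    [0, 0, 0.015, 0],
    [0, 0, 0.007, 0],
    [0, 0, 0.003, 0],
    [0, 0, 0.001, 0],
    [0, 0, 0, 0],
    [0, 0, 0, 0]
  ]
}}

```text
clock: 33.95
eef_pos: [0.432, -0.3215, 0.0118]
tool_rot: [-0.658, 0.753, -0.003, 0.004]
ft_force: [-0.0, -0.1, -2.0]
grip_width: 0.0284
```

>>> {"method": "send_rows", "body": {
  "moves": [
    [0, 0, 0.001, 0],
    [0, 0, 0.001, 0],
    [0, 0, 0, 0]
  ]
}}

```text
clock: 34.25
eef_pos: [0.4312, -0.321, 0.0087]
tool_rot: [-0.658, 0.753, -0.002, 0.003]
ft_force: [-0.0, -0.5, -2.4]
grip_width: 0.0278
```

>>> {"method": "send_rows", "body": {
  "moves": [
    [0, 0, 0.001, 0],
    [0, 0, 0.0005, 0],
    [0, 0, 0, 0]
  ]
}}

```text
clock: 34.55
eef_pos: [0.4313, -0.321, 0.0075]
tool_rot: [-0.658, 0.753, -0.002, 0.003]
ft_force: [-0.4, 1.0, 2.3]
grip_width: 0.0277
```

>>> {"method": "send_rows", "body": {
  "moves": [
    [0, 0, 0.0005, 0],
    [0, 0, 0, 0]
  ]
}}

```text
clock: 34.75
eef_pos: [0.4313, -0.321, 0.0075]
tool_rot: [-0.658, 0.753, -0.002, 0.003]
ft_force: [-2.2, 1.4, 7.1]
grip_width: 0.028
```

Contact made; releasing, then rising.

>>> {"method": "send_rows", "body": {
  "moves": [
    [0, 0, 0, 0],
    [0, 0, 0, 0],
    [0, 0, 0, 0],
    [0, 0, 0, 0],
    [0, 0, 0, 0]
  ],
  "claw": 0.1
}}

```text
clock: 35.25
eef_pos: [0.4313, -0.321, 0.0065]
tool_rot: [-0.658, 0.753, -0.002, 0.003]
ft_force: [1.1, -0.0, 0.3]
grip_width: 0.0471
```

>>> {"method": "send_rows", "body": {
  "moves": [
    [0, 0, -0.01, 0],
    [0, 0, -0.03, 0],
    [0, 0, -0.045, 0],
    [0, 0, -0.05, 0],
    [0, 0, -0.05, 0],
    [0, 0, -0.03, -0.8],
    [0, 0, 0, -0.52],
    [0, 0, 0, 0]
  ]
}}

```text
clock: 36.05
eef_pos: [0.4301, -0.3217, 0.2239]
tool_rot: [-0.706, 0.708, -0.004, 0.004]
ft_force: [-0.4, -0.2, -0.2]
grip_width: 0.0469
```

Run:
```python
from h import *
o=st()
p,d=cams.camera("wrist");
cv2.imwrite("pics/w14.png",p)
```

```text
t 36.05 p [ 0.4301 -0.3217  0.2239] phi -1.573 z [ 0.0112 -0.0012 -0.9999] j [-0.645  0.31   0.079  1.33   0.006 -2.214] f [-0.4 -0.2 -0.2] w 0.0469
```

View pics/w14.png

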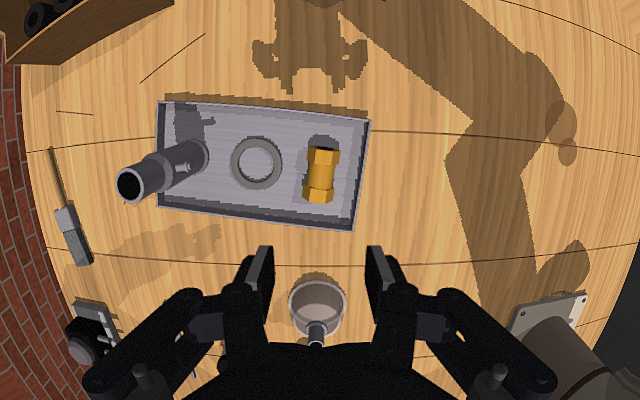

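>>> {"method": "send_rows", "body": {
  "moves": [
    [-0.02, -0.002, 0, 0],
    [-0.035, -0.002, 0, 0],
    [-0.04, -0.003, 0, 0],
    [-0.04, -0.003, 0, 0],
    [-0.04, -0.003, 0, 0],
    [-0.04, -0.003, 0, 0],
    [-0.04, -0.003, 0, 0],
    [-0.035, -0.002, 0, 0],
    [-0.022, -0.001, 0, 0],
    [-0.01, 0, 0, 0],
    [0, 0, 0, 0],
    [0, 0, 0, 0]
  ],
  "claw": 0.6
}}

```text
clock: 37.3
eef_pos: [0.4519, 0.0001, 0.2217]
tool_rot: [-0.706, 0.708, -0.002, 0.003]
ft_force: [-0.2, -0.6, -0.3]
grip_width: 0.0683
```

Run:
```python
from h import *
o=st()
p,d=cams.camera("wrist");
cv2.imwrite("pics/w15.png",p)
cv2.imwrite("pics/w15c.png",cv2.resize(p[120:270,220:420],None,fx=4,fy=4,interpolation=cv2.INTER_CUBIC))
```

```text
t 37.3 p [4.519e-01 1.000e-04 2.217e-01] phi -1.5735 z [ 6.8e-03  6.0e-04 -1.0e+00] j [-0.000e+00  1.450e-01 -1.400e-01  1.279e+00  1.000e-03 -1.568e+00] f [-0.2 -0.6 -0.3] w 0.0683
```

View pics/w15c.png

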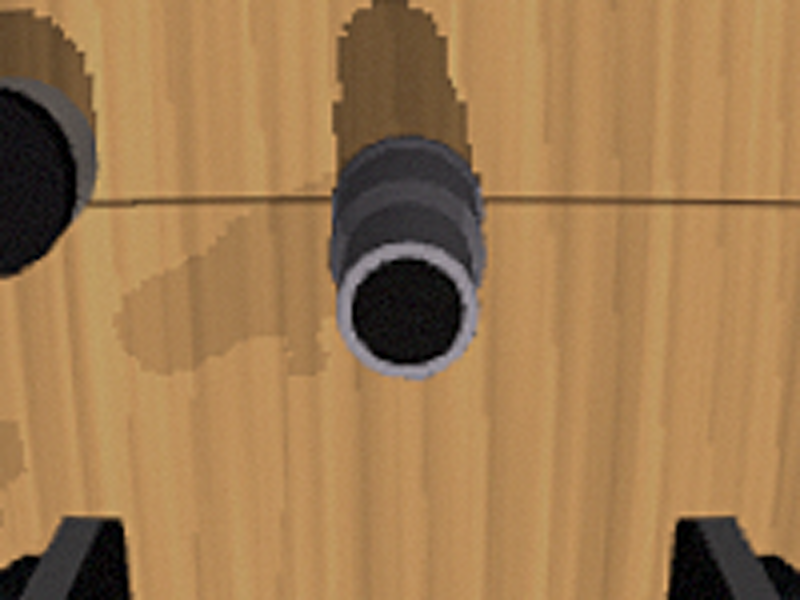

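Run:
```python
from h import *
o=st();a=(o["eef_pos"],o["tool_rot"])
A=PW(*crop((408,310),(220,120),4),.105,*a);print(A)
m=R.from_quat(a[1]).as_matrix();A[2]=.075;print("tool delta",m.T@(A-a[0]))
```

```text
t 37.35 p [ 4.520e-01 -2.000e-04  2.219e-01] phi -1.5743 z [ 7.2e-03  7.0e-04 -1.0e+00] j [-1.000e-03  1.450e-01 -1.390e-01  1.279e+00  1.000e-03 -1.568e+00] f [0.2 0.  0.5] w 0.0683
[0.45087726 0.00204073 0.105     ]
tool delta [-0.00215609  0.00217041  0.14687746]
```

>>> {"method": "send_rows", "body": {
  "moves": [
    [-0.002, 0.0015, 0.02, 0],
    [0, 0, 0.04, 0],
    [0, 0, 0.04, 0],
    [0, 0, 0.03, 0],
    [0, 0, 0.017, 0],
    [0, 0, 0, 0],
    [0, 0, 0, 0]
  ]
}}

```text
clock: 38.05
eef_pos: [0.452, 0.002, 0.0754]
tool_rot: [-0.706, 0.708, -0.002, 0.003]
ft_force: [-0.8, 0.1, -0.3]
grip_width: 0.0685
```

>>> {"method": "send_rows", "body": {
  "moves": [
    [0, 0, 0, 0],
    [0, 0, 0, 0],
    [0, 0, 0, 0],
    [0, 0, 0, 0],
    [0, 0, 0, 0],
    [0, 0, 0, 0],
    [0, 0, 0, 0],
    [0, 0, 0, 0]
  ],
  "claw": -1
}}

```text
clock: 38.85
eef_pos: [0.4523, 0.0029, 0.0765]
tool_rot: [-0.706, 0.708, -0.003, 0.004]
ft_force: [-1.6, -0.8, 5.0]
grip_width: 0.0301
```

>>> {"method": "send_rows", "body": {
  "moves": [
    [0, 0, -0.01, 0],
    [0, 0, -0.02, 0],
    [0, 0, -0.03, 0],
    [0, 0, -0.03, 0],
    [0, 0, -0.02, 0],
    [0, 0, 0, 0]
  ]
}}

```text
clock: 39.45
eef_pos: [0.4534, 0.0029, 0.1888]
tool_rot: [-0.706, 0.708, -0.005, 0.006]
ft_force: [1.0, 0.3, -1.6]
grip_width: 0.0297
```

Run:
```python
from h import *
o=st()
```

```text
t 39.45 p [0.4534 0.0029 0.1888] phi -1.5727 z [ 0.0155  0.0012 -0.9999] j [ 6.000e-03  1.610e-01 -2.080e-01  1.186e+00  1.000e-03 -1.563e+00] f [ 1.   0.3 -1.6] w 0.0297
```

>>> {"method": "send_rows", "body": {
  "moves": [
    [-0.01, -0.003, 0, 0],
    [-0.025, -0.009, 0, 0],
    [-0.035, -0.012, 0, 0],
    [-0.035, -0.012, 0, 0],
    [-0.035, -0.012, 0, 0],
    [-0.035, -0.012, 0, 0],
    [-0.035, -0.012, 0, 0],
    [-0.032, -0.012, 0, 0],
    [-0.02, -0.008, 0, 0],
    [-0.01, -0.004, 0, 0],
    [-0.005, -0.001, 0, 0],
    [0, 0, 0, 0],
    [0, 0, 0, 0]
  ]
}}

```text
clock: 40.75
eef_pos: [0.5481, 0.2786, 0.1859]
tool_rot: [-0.706, 0.708, -0.002, 0.003]
ft_force: [-0.9, -0.7, -1.6]
grip_width: 0.0295
```

Run:
```python
from h import *
o=st()
p,d=cams.camera("top");cv2.imwrite("pics/t2.png",cv2.resize(p[110:270,170:410],None,fx=3,fy=3,interpolation=cv2.INTER_CUBIC))
p,d=cams.camera("side");cv2.imwrite("pics/s2.png",cv2.resize(p[130:330,230:430],None,fx=3,fy=3,interpolation=cv2.INTER_CUBIC))
```

```text
t 40.75 p [0.5481 0.2786 0.1859] phi -1.5737 z [ 6.9e-03  3.0e-04 -1.0e+00] j [ 0.472  0.486  0.244  1.322 -0.003 -1.096] f [-0.9 -0.7 -1.6] w 0.0295
```

View pics/s2.png

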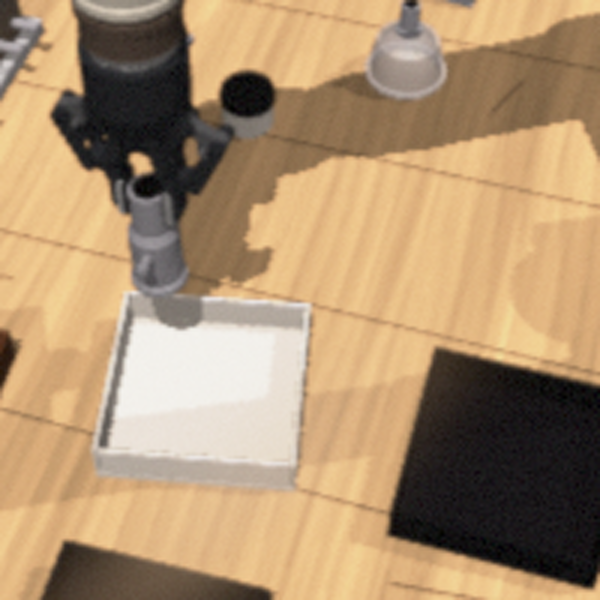

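Run:
```python
from h import *
q=[P("side",*crop(a,(230,130),3),.038)[:2] for a in [(127,293),(312,303),(297,466),(96,451)]]
print(np.round(q,4),np.mean(q,0))
```

```text
[[0.5922 0.251 ]
 [0.4371 0.2154]
 [0.4039 0.3713]
 [0.5581 0.4042]] [0.49784148 0.31047064]
```

>>> {"method": "send_rows", "body": {
  "moves": [
    [0, 0, 0.015, 0],
    [0, 0, 0.03, 0],
    [0, 0, 0.03, 0],
    [0, 0, 0.015, 0],
    [0, 0, 0.007, 0],
    [0, 0, 0.003, 0],
    [0, 0, 0.001, 0],
    [0, 0, 0, 0],
    [0, 0, 0, 0]
  ]
}}

```text
clock: 41.75
eef_pos: [0.5501, 0.28, 0.0865]
tool_rot: [-0.706, 0.708, -0.003, 0.004]
ft_force: [0.5, 0.2, -1.3]
grip_width: 0.0302
```

>>> {"method": "send_rows", "body": {
  "moves": [
    [0, 0, 0.001, 0],
    [0, 0, 0.001, 0],
    [0, 0, 0, 0]
  ]
}}

```text
clock: 42.05
eef_pos: [0.5493, 0.2797, 0.0833]
tool_rot: [-0.706, 0.708, -0.002, 0.003]
ft_force: [-0.7, -0.2, -1.5]
grip_width: 0.0294
```

>>> {"method": "send_rows", "body": {
  "moves": [
    [0, 0, 0.001, 0],
    [0, 0, 0, 0],
    [0, 0, 0, 0]
  ]
}}

```text
clock: 42.35
eef_pos: [0.5494, 0.2797, 0.0822]
tool_rot: [-0.706, 0.708, -0.002, 0.003]
ft_force: [0.8, 0.2, -2.1]
grip_width: 0.03
```

>>> {"method": "send_rows", "body": {
  "moves": [
    [0, 0, 0.001, 0],
    [0, 0, 0.0005, 0],
    [0, 0, 0, 0]
  ]
}}

```text
clock: 42.65
eef_pos: [0.5494, 0.2797, 0.0808]
tool_rot: [-0.706, 0.708, -0.002, 0.003]
ft_force: [-0.3, 0.7, -1.8]
grip_width: 0.0296
```

>>> {"method": "send_rows", "body": {
  "moves": [
    [0, 0, 0.0005, 0],
    [0, 0, 0, 0]
  ]
}}

```text
clock: 42.85
eef_pos: [0.5494, 0.2798, 0.0807]
tool_rot: [-0.706, 0.708, -0.002, 0.003]
ft_force: [-0.3, -0.5, 0.5]
grip_width: 0.03
```

>>> {"method": "send_rows", "body": {
  "moves": [
    [0, 0, 0.0005, 0],
    [0, 0, 0, 0]
  ]
}}

```text
clock: 43.05
eef_pos: [0.5494, 0.2799, 0.0806]
tool_rot: [-0.706, 0.708, -0.002, 0.004]
ft_force: [-1.7, -1.2, 4.9]
grip_width: 0.0299
```

>>> {"method": "send_rows", "body": {
  "moves": [
    [0, 0, 0, 0],
    [0, 0, 0, 0],
    [0, 0, 0, 0],
    [0, 0, 0, 0],
    [0, 0, 0, 0],
    [0, 0, 0, 0]
  ],
  "claw": 0.6
}}

```text
clock: 43.65
eef_pos: [0.5495, 0.2797, 0.0797]
tool_rot: [-0.706, 0.708, -0.002, 0.003]
ft_force: [-0.3, -0.3, 0.3]
grip_width: 0.0682
```

>>> {"method": "send_rows", "body": {
  "moves": [
    [0, 0, -0.01, 0],
    [0, 0, -0.03, 0],
    [0, 0, -0.045, 0],
    [0, 0, -0.035, 0],
    [0, 0, -0.01, 0],
    [0, 0, 0, 0]
  ]
}}

```text
clock: 44.25
eef_pos: [0.5496, 0.2802, 0.2128]
tool_rot: [-0.706, 0.708, -0.003, 0.006]
ft_force: [-0.0, -0.4, -1.4]
grip_width: 0.0683
```

Run:
```python
from h import *
o=st()
```

```text
t 44.25 p [0.5496 0.2802 0.2128] phi -1.5728 z [ 0.013   0.0037 -0.9999] j [ 0.473  0.474  0.294  1.378 -0.003 -1.096] f [-0.  -0.4 -1.4] w 0.0683
```

>>> {"method": "send_rows", "body": {
  "moves": [
    [0.02, 0.006, 0, 0],
    [0.035, 0.01, 0, 0],
    [0.04, 0.011, 0, 0],
    [0.04, 0.011, 0, 0],
    [0.04, 0.011, 0, 0],
    [0.04, 0.011, 0, 0],
    [0.04, 0.011, 0, 0],
    [0.04, 0.011, 0, 0],
    [0.04, 0.011, 0, 0],
    [0.035, 0.01, 0, 0],
    [0.025, 0.006, 0, 0],
    [0.015, 0.003, 0, 0],
    [0, 0, 0, 0],
    [0, 0, 0, 0]
  ]
}}

```text
clock: 45.65
eef_pos: [0.4346, -0.1299, 0.207]
tool_rot: [-0.706, 0.708, -0.001, 0.003]
ft_force: [-0.6, -0.4, -0.2]
grip_width: 0.0684
```

Run:
```python
from h import *
o=st()
p,d=cams.camera("wrist");
cv2.imwrite("pics/w16.png",p)
cv2.imwrite("pics/w16c.png",cv2.resize(p[120:270,220:420],None,fx=4,fy=4,interpolation=cv2.INTER_CUBIC))
```

```text
t 45.65 p [ 0.4346 -0.1299  0.207 ] phi -1.5737 z [ 0.0052  0.0024 -1.    ] j [-0.293  0.159 -0.162  1.246  0.004 -1.861] f [-0.6 -0.4 -0.2] w 0.0684
```

View pics/w16c.png

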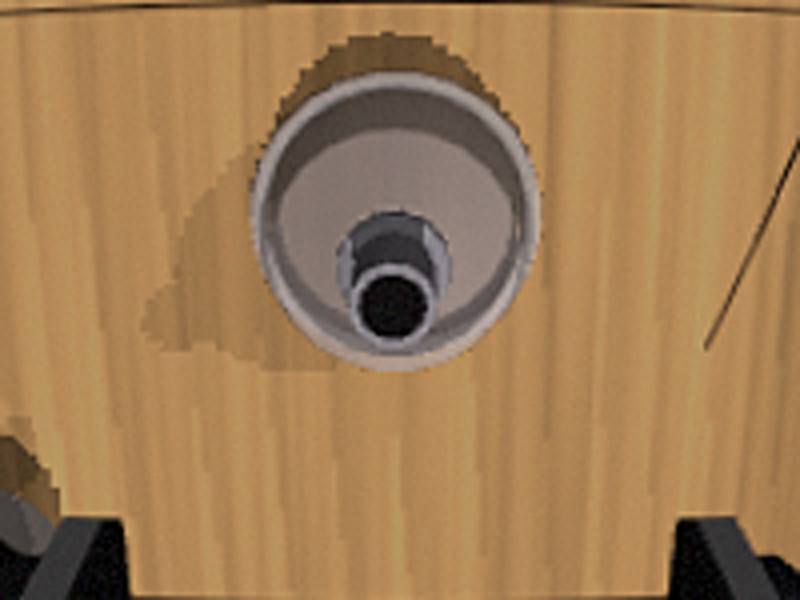

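Run:
```python
from h import *
o=st();a=(o["eef_pos"],o["tool_rot"])
A=PW(*crop((393,305),(220,120),4),.092,*a);print(A)
m=R.from_quat(a[1]).as_matrix();A[2]=.070;print("tool delta",m.T@(A-a[0]))
```

```text
t 45.7 p [ 0.4349 -0.1296  0.2073] phi -1.5726 z [ 0.0058  0.0022 -1.    ] j [-0.292  0.158 -0.162  1.246  0.004 -1.861] f [-0.2 -0.1 -0.3] w 0.0683
[ 0.43690088 -0.12878431  0.092     ]
tool delta [-0.00052028 -0.0011996   0.13734251]
```

>>> {"method": "send_rows", "body": {
  "moves": [
    [-0.0005, -0.001, 0.02, 0],
    [0, 0, 0.04, 0],
    [0, 0, 0.04, 0],
    [0, 0, 0.025, 0],
    [0, 0, 0.01, 0],
    [0, 0, 0.004, 0],
    [0, 0, 0, 0],
    [0, 0, 0, 0]
  ]
}}

```text
clock: 46.5
eef_pos: [0.439, -0.1297, 0.0707]
tool_rot: [-0.707, 0.708, -0.004, 0.004]
ft_force: [0.5, -0.0, 0.3]
grip_width: 0.0683
```

>>> {"method": "send_rows", "body": {
  "moves": [
    [0, 0, 0, 0],
    [0, 0, 0, 0],
    [0, 0, 0, 0],
    [0, 0, 0, 0],
    [0, 0, 0, 0],
    [0, 0, 0, 0],
    [0, 0, 0, 0],
    [0, 0, 0, 0],
    [0, 0, 0, 0],
    [0, 0, 0, 0]
  ],
  "claw": -1
}}

```text
clock: 47.5
eef_pos: [0.4378, -0.1297, 0.0698]
tool_rot: [-0.706, 0.708, -0.003, 0.003]
ft_force: [-1.8, 0.6, 6.1]
grip_width: 0.0177
```

>>> {"method": "send_rows", "body": {
  "moves": [
    [0, 0, -0.005, 0],
    [0, 0, -0.01, 0],
    [0, 0, -0.02, 0],
    [0, 0, -0.03, 0],
    [0, 0, -0.03, 0],
    [0, 0, -0.03, 0],
    [0, 0, -0.015, 0],
    [0, 0, 0, 0]
  ]
}}

```text
clock: 48.3
eef_pos: [0.4382, -0.1302, 0.2123]
tool_rot: [-0.706, 0.708, -0.005, 0.005]
ft_force: [-1.0, -0.9, -1.9]
grip_width: 0.0183
```

Run:
```python
from h import *
o=st()
p,d=cams.camera("wrist");
cv2.imwrite("pics/w17.png",p)
```

```text
t 48.3 p [ 0.4382 -0.1302  0.2123] phi -1.5728 z [ 1.350e-02 -4.000e-04 -9.999e-01] j [-0.291  0.155 -0.152  1.25   0.003 -1.86 ] f [-1.  -0.9 -1.9] w 0.0183
```

View pics/w17.png

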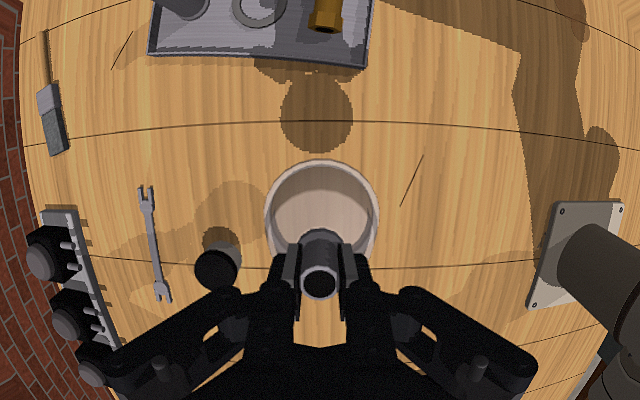

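>>> {"method": "send_rows", "body": {
  "moves": [
    [-0.01, -0.001, 0, 0],
    [-0.02, -0.002, 0, 0],
    [-0.03, -0.002, 0, 0],
    [-0.035, -0.002, 0, 0],
    [-0.035, -0.002, 0, 0],
    [-0.035, -0.002, 0, 0],
    [-0.035, -0.002, 0, 0],
    [-0.035, -0.002, 0, 0],
    [-0.035, -0.002, 0, 0],
    [-0.035, -0.002, 0, 0],
    [-0.035, -0.002, 0, 0],
    [-0.035, -0.002, 0, 0],
    [-0.03, -0.002, 0, 0],
    [-0.025, -0.002, 0, 0],
    [-0.015, -0.002, 0, 0],
    [-0.01, -0.001, 0, 0],
    [-0.004, 0, 0, 0],
    [0, 0, 0, 0],
    [0, 0, 0, 0]
  ]
}}

```text
clock: 50.25
eef_pos: [0.4675, 0.3283, 0.2102]
tool_rot: [-0.706, 0.708, -0.003, 0.003]
ft_force: [-0.4, 0.9, -1.3]
grip_width: 0.018
```

Run:
```python
from h import *
o=st()
p,d=cams.camera("side");cv2.imwrite("pics/s3.png",cv2.resize(p[130:330,230:430],None,fx=3,fy=3,interpolation=cv2.INTER_CUBIC))
```

```text
t 50.25 p [0.4675 0.3283 0.2102] phi -1.5739 z [ 7.6e-03  6.0e-04 -1.0e+00] j [ 0.614  0.386  0.153  1.331 -0.004 -0.953] f [-0.4  0.9 -1.3] w 0.018
```

View pics/s3.png

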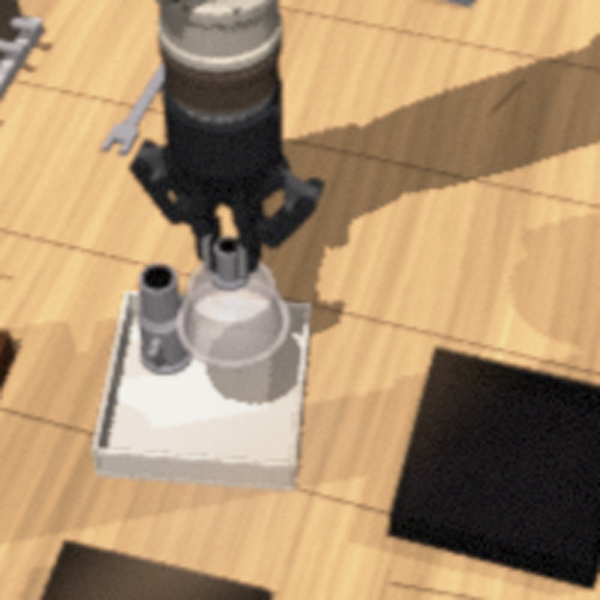

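>>> {"method": "send_rows", "body": {
  "moves": [
    [0, 0, 0.01, 0],
    [0, 0, 0.025, 0],
    [0, 0, 0.03, 0],
    [0, 0, 0.03, 0],
    [0, 0, 0.015, 0],
    [0, 0, 0.01, 0],
    [0, 0, 0.005, 0],
    [0, 0, 0.003, 0],
    [0, 0, 0.001, 0],
    [0, 0, 0, 0],
    [0, 0, 0, 0]
  ]
}}

```text
clock: 51.4
eef_pos: [0.469, 0.3297, 0.082]
tool_rot: [-0.706, 0.708, -0.003, 0.004]
ft_force: [0.5, 0.1, -1.9]
grip_width: 0.0181
```

>>> {"method": "send_rows", "body": {
  "moves": [
    [0, 0, 0.001, 0],
    [0, 0, 0.001, 0],
    [0, 0, 0, 0]
  ]
}}

```text
clock: 51.7
eef_pos: [0.4684, 0.3294, 0.0791]
tool_rot: [-0.706, 0.708, -0.002, 0.003]
ft_force: [-0.3, -0.6, -0.0]
grip_width: 0.0179
```

>>> {"method": "send_rows", "body": {
  "moves": [
    [0, 0, 0.001, 0],
    [0, 0, 0, 0],
    [0, 0, 0, 0]
  ]
}}

```text
clock: 52.0
eef_pos: [0.4685, 0.3293, 0.0781]
tool_rot: [-0.706, 0.708, -0.002, 0.003]
ft_force: [-0.5, -0.1, -0.7]
grip_width: 0.0182
```

>>> {"method": "send_rows", "body": {
  "moves": [
    [0, 0, 0.001, 0],
    [0, 0, 0.001, 0],
    [0, 0, 0, 0],
    [0, 0, 0, 0]
  ]
}}

```text
clock: 52.4
eef_pos: [0.4685, 0.3293, 0.0761]
tool_rot: [-0.706, 0.708, -0.002, 0.003]
ft_force: [0.9, -0.0, -2.2]
grip_width: 0.0177
```

>>> {"method": "send_rows", "body": {
  "moves": [
    [0, 0, 0.0005, 0],
    [0, 0, 0.0005, 0],
    [0, 0, 0, 0],
    [0, 0, 0, 0]
  ]
}}

```text
clock: 52.8
eef_pos: [0.4686, 0.3294, 0.0752]
tool_rot: [-0.706, 0.708, -0.002, 0.003]
ft_force: [-0.2, 0.5, -1.6]
grip_width: 0.0178
```

>>> {"method": "send_rows", "body": {
  "moves": [
    [0, 0, 0.0005, 0],
    [0, 0, 0.0005, 0],
    [0, 0, 0, 0],
    [0, 0, 0, 0]
  ]
}}

```text
clock: 53.2
eef_pos: [0.4685, 0.3294, 0.0742]
tool_rot: [-0.706, 0.708, -0.002, 0.003]
ft_force: [-0.7, 0.4, -1.8]
grip_width: 0.0178
```

>>> {"method": "send_rows", "body": {
  "moves": [
    [0, 0, 0.0004, 0],
    [0, 0, 0, 0],
    [0, 0, 0, 0]
  ]
}}

```text
clock: 53.5
eef_pos: [0.4686, 0.3294, 0.074]
tool_rot: [-0.706, 0.708, -0.002, 0.003]
ft_force: [-0.8, -0.4, 0.4]
grip_width: 0.0181
```

>>> {"method": "send_rows", "body": {
  "moves": [
    [0, 0, 0.0003, 0],
    [0, 0, 0, 0],
    [0, 0, 0, 0]
  ]
}}

```text
clock: 53.8
eef_pos: [0.4686, 0.3295, 0.074]
tool_rot: [-0.706, 0.708, -0.002, 0.003]
ft_force: [-1.6, -0.4, 3.5]
grip_width: 0.0182
```

>>> {"method": "send_rows", "body": {
  "moves": [
    [0, 0, 0, 0],
    [0, 0, 0, 0],
    [0, 0, 0, 0],
    [0, 0, 0, 0],
    [0, 0, 0, 0]
  ],
  "claw": 0.1
}}

```text
clock: 54.3
eef_pos: [0.4686, 0.3293, 0.0734]
tool_rot: [-0.706, 0.708, -0.002, 0.003]
ft_force: [0.4, -0.1, -1.3]
grip_width: 0.0471
```

>>> {"method": "send_rows", "body": {
  "moves": [
    [0, 0, -0.01, 0],
    [0, 0, -0.03, 0],
    [0, 0, -0.045, 0],
    [0, 0, -0.045, 0],
    [0, 0, -0.02, 0],
    [0, 0, 0, 0],
    [0, 0, 0, 0]
  ]
}}

```text
clock: 55.0
eef_pos: [0.4675, 0.3293, 0.2241]
tool_rot: [-0.706, 0.708, -0.003, 0.004]
ft_force: [0.6, 0.0, -0.2]
grip_width: 0.0468
```

>>> {"method": "send_rows", "body": {
  "moves": [
    [0.02, 0.01, 0, 0],
    [0.04, 0.01, 0, 0],
    [0.04, 0.01, 0, 0],
    [0.04, 0.01, 0, 0],
    [0.04, 0.01, 0, 0],
    [0.04, 0.01, 0, 0],
    [0.04, 0.01, 0, 0],
    [0.02, 0, 0, 0],
    [0, 0, 0, 0],
    [0, 0, 0, 0]
  ]
}}

```text
clock: 56.0
eef_pos: [0.3961, 0.0492, 0.2215]
tool_rot: [-0.706, 0.708, -0.001, 0.003]
ft_force: [-0.7, 0.2, 0.4]
grip_width: 0.0466
```

Run:
```python
from h import *
o=st()
p,d=cams.camera("top");cv2.imwrite("pics/t4.png",cv2.resize(p[110:290,160:530],None,fx=2.1,fy=2.1,interpolation=cv2.INTER_CUBIC))
p,d=cams.camera("side");cv2.imwrite("pics/s4.png",cv2.resize(p[60:310,220:470],None,fx=2.4,fy=2.4,interpolation=cv2.INTER_CUBIC))
```

```text
t 56.0 p [0.3961 0.0492 0.2215] phi -1.5742 z [ 0.0056  0.0014 -1.    ] j [ 1.230e-01  4.100e-02 -2.570e-01  1.267e+00  1.000e-03 -1.444e+00] f [-0.7  0.2  0.4] w 0.0466
```

View pics/t4.png

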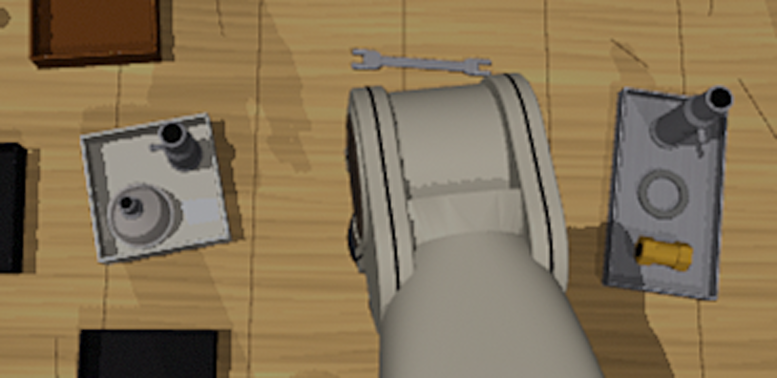

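View pics/s4.png

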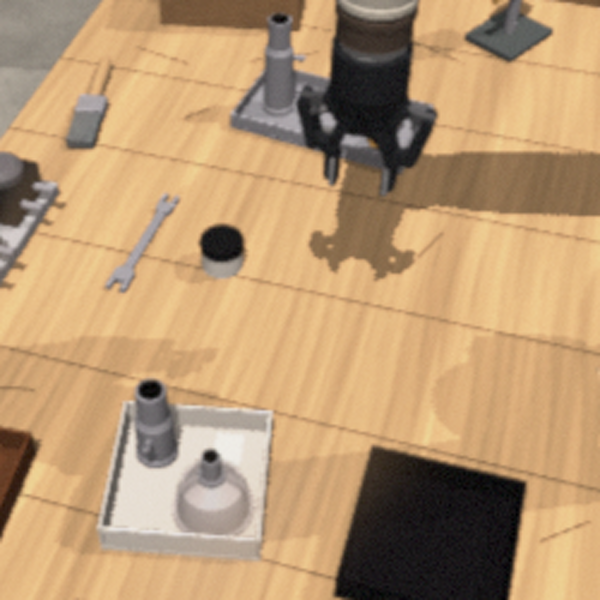

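The tub holds the short shell (side view, near (155,425)) and the bowl (near (212,500)), both upright and clear of the walls. In the top view the tray holds the tall shell, the flat gasket at (663,193) and the valve at (664,253), all apart. The jar and wrench are in place.

Run:
```python
from workcell import order
print(order.job_done())
```

```text
the job is handed in; nothing more can be done
None
```

The job is handed in, with all five parts placed in about 56 s of the 131 s allowed. I placed them one at a time in the order asked: tall shell, gasket and valve in the steel tray, then short shell and clear bowl in the white tub.

**Last checks:** The final top and side pictures, taken with the gripper open and clear, show:
- both shells and the bowl standing upright
- the gasket and valve flat on the tray floor, with nothing touching or on top of anything else
- the jar and wrench where they were
- the black and brown look-alike tubs left alone

The wrist force stayed at about 7 N or less in every reading. The bowl was lowered in 0.3–1 mm steps, with only a few newtons at contact.

**What went wrong:** An early move with nothing in the gripper ran the last joint into its range limit, which tilted the tool by 3°. I worked it back at the opposite limit before picking anything up. About 0.5° of tilt stayed for the rest of the job, sometimes reading up to 1°, and the placings showed no sign of it.

**Disagreement:** The cameras differed by about 2–4 mm on where most things were, so I used values in between and checked each pick with the wrist camera.

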